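Shut a tool case and fasten its draw latch

TASK

Pack the tool case up for carrying: bring its lid right down, hook the wire loop of the draw latch over the keeper on the lid so that the bar sits in the keeper's groove, and then press the lever down flat, past centre, so that it holds by itself. Leave the other things on the desk where they are.

Things in the scene. Friction and masses are not known exactly. Their poses are not given: they have to be found in the camera images.
- case: plywood tool case with aluminium edges, 130 deep (x), 260 wide (y), 300 over its end handles, 150 high when shut; it does not move. Origin: centre of its underside on the desk. Axes: x to the back (hinge side), y to its left, z up. The front face (towards -x) lies 65 mm in front of the origin; base and lid part at 78 mm height
- lid_hinge (a point): middle of the hinge line at the back of the case, 65 mm behind its origin, 78 mm up
- lid_front (a point): middle of the lid's top front edge. Shut, it is 150 mm up and 65 mm in front of the case's origin, that is 130 mm ahead of the hinge line and 72 mm above it; it turns with the lid about the hinge line. Just below this edge an aluminium lifting lip, 140 wide, sticks out 20 mm from the front, over the latch, its underside 139 mm up: reach the latch from the front, tool leaning
- lid (a joint): lid angle, rad: 0 shut, grows as the front edge rises; at most 0.9. A stiff hinge (0.6 N m) holds the lid wherever it is left; pressed on top near its front edge it comes down with under 10 N. It must be pushed right home to 0
- keeper_seat (a point): where the loop's bar must lie: in the groove, open upward, of the keeper, a 20 mm wide steel hook on the lid's front. Lid shut: 21 mm in front of the front face, 95 mm up, axes as the case's. The groove is 7.5 mm wide in x, its floor 2.5 mm below this point. In front stands a lip 3.5 mm thick, its top 1.5 mm above this point; behind, a back plate rising 15.5 mm above this point
- loop_bar (a point): middle of the cross bar of the latch's wire loop: 5 mm thick, along the case's y, with 7.6 mm ball ends that stick out past the loop's side wires (31 mm apart): 47.6 mm over the balls. Pinch it across the balls. Held so, it can be carried anywhere in the case's x-z plane 30 to 51 mm from the lever pivot, lever and loop following (up to 6 N); friction keeps both where left
- lever_pivot (a point): middle of the lever's pivot, 24 mm in front of the case's front face, 62 mm up. The loop's pin sits on the lever 11 mm from this pivot (lever flat: below it, 10 degrees towards the case); the loop is 40.3 mm long from pin to bar and stretches on springs (8 N a mm, 7 mm at most). Beside latch and keeper (40 mm wide) the front face is clear
- lever_pad (a point): point on the outside of the steel lever, 36 mm from the pivot, mid width. The lever is a 24 mm wide plate that reaches 54 mm from its pivot, the end bent outwards; its outer face lies 7 mm outward of the pivot. Flat, this point is 31 mm in front of the front face and 26 mm above the desk
- lever (a joint): lever angle, rad: 0 flat on the case (pointing down), pi/2 straight out to the front, at most 2.6. With the loop on the keeper, pressing it flat stretches the loop: about 3 to 10 N at the lever's pad. It passes centre at about 0.2 and then stays flat by itself
- loop (a joint): angle of the loop to the lever, rad: 0 when latched, grows as the loop folds out over the lever. The loop leans outward from straight up by (loop - lever)
- thread_spool_1: brown thread spool, 44 mm across, 52 high, standing at the left of the case (sizes in mm); a bystander. Origin: on the desk, under it
- thread_spool_2: red thread spool, 44 mm across, 52 high, at the left of the case (sizes in mm); a bystander. Origin: on the desk, under it
- tape_roll: roll of beige tape, 90 mm across, 18 high, lying at the right front (sizes in mm); a bystander. Origin: on the desk, under it
- wax_block: yellow wax block 35x55x18, at the left of the case (sizes in mm); a bystander. Origin: on the desk, under it
- swatches: small pile of brown leather swatches 46x90x15, at the left of the case (sizes in mm); a bystander. Origin: on the desk, under it
- strap_coil: coiled black strap 110x122x18, lying at the left front (sizes in mm); a bystander. Origin: on the desk, under it
- snap_tray: tin tray of snaps 60x85x16, at the right front (sizes in mm); a bystander. Origin: on the desk, under it
- jar_rivets: jar with a flat white lid, 68 mm across, 61 high, at the right of the case (sizes in mm); a bystander. Origin: on the desk, under it

How it is judged (in metres and radians):
On the way, in this order (a step that is already met when the one before it is completed fails the run):
1. the lid is shut (value of joint lid below 0.03 rad), for 0.2 s.
2. the loop's bar lies in the keeper's groove with the lever still open (value of joint lid below 0.03 rad and x of loop_bar in the frame of keeper_seat between -0.003 and 0.003 m and z of loop_bar in the frame of keeper_seat between -0.0025 and 0.0025 m and value of joint lever above 0.8 rad), for 0.2 s.
3. the lever is flat with the loop on the keeper (value of joint lever below 0.08 rad and x of loop_bar in the frame of keeper_seat between -0.003 and 0.003 m and z of loop_bar in the frame of keeper_seat between -0.0025 and 0.0025 m), for 0.2 s.
At the end, for the whole second after the job is handed in: the lid is shut (within 0.03 rad), the loop's bar lies in the keeper's groove (within 3 mm), the lever is flat (within 0.08 rad) and at rest (all of step 3 and value of joint lid below 0.03 rad and velocity of joint lever between -0.05 and 0.05 rad/s); the robot touches nothing.
It fails at once if a bystander is moved more than 30 mm (distance of any of thread_spool_1, thread_spool_2, tape_roll, wax_block, swatches, strap_coil, snap_tray, jar_rivets from where it was at the start of the episode above 0.03 m).
It also fails if it takes over 53 s, if anything falls off the work surface, if the arm or the gripper's body presses on something with over 40 N, if the wrist force passes 120 N, or if a joint passes its speed limit or range.

ROBOT

A 6-joint arm with a two-finger parallel gripper is mounted at the origin on the work surface; the furniture and walls round the work are solid. World frame = base frame: x ahead of the robot, y to its left, z up, the work surface at z = 0. Lengths are in mm, angles in rad, forces in N, time in s.
With the tool pointing down it reaches from about 300 to 750 mm from the base axis. Payload 8.5 kg.
Tool frame: the origin (TCP) lies on the mounting face of the last link; the fingertips stand 173 mm ahead of it and the grasp point (between the pads) lies 155 mm ahead of it; z points along the fingers, x is the direction in which the jaws open and shut, and the axes are right-handed (so a half turn about z gives the same grasp; the last joint's range is limited). The gripper opens to 85 mm and grips with 20 to 120 N. Pads are 22 mm wide; open, the fingers measure 114 mm over their backs; the gripper's body (76 mm by 85 mm) begins 54 mm behind the grasp point. The pads swing forward as they close: fully open they stand 13 mm farther back than shut.
Start: joints at [0.928, 0.381, 1.297, -0, 1.464, -0.215], TCP at [228.169, 500.421, 404.722] pointing down, gripper open.
Joint ranges: [-3.11, 3.11], [-0.89, 2.33], [0.22, 2.48], [-1.42, 4.56], [0.17, 2.85], [-2.88, 2.88]. Speed limits (rad/s): [2.39, 2.39, 3.14, 3.14, 3.14, 3.14].

INTERFACE

Orientations are given as a 3x3 rotation matrix whose columns are the frame's x, y, z axes.
In Python, from cell import manip gives the robot as it stands.
- The arm moves only by the shell command python3 -m pendant 'ROWS' [FORCE]. ROWS is JSON, one flat list of numbers, 5 for each row, row after row: the shift along the tool's x, y, z in cm, then the turn about the tool's z in degrees, then the finger opening in cm, from 0 to 8.54. In form: [dx, dy, dz, twist, grip, dx, dy, dz, twist, grip, ...]. A call has 1 to 8 rows; each row shifts and turns the commanded pose from where the row before left it, along the tool's axes as they then stand; what a row does not reach is not made up. A row lasts 1/10 s, in which the tool goes at most 50 mm and 8.59 degrees, less where a joint would pass 70% of its speed; a pose out of reach is approached as far as the arm can. A call with a gripper value outside its range is refused whole. The fingers move at their own pace and stop on an object; FORCE is the grip in N (left out, the last holds). Time passes only in rows, so rows that do not move let the fingers close. It gives the time, the measured TCP pose, the force and the opening at its end, in the units of the state.
- manip.read_state(): the state, without advancing time (a new reading comes with each control period).
- manip.snapshot(name): name is "side" or "top"; returns a dict with "frame" (480x640x3 uint8, red, green, blue), "fx", "fy", "cx", "cy" (pixels), "extrinsics" (4x4, takes a point from world to camera coordinates). Camera axes: x right, y down, z forward; pixel columns grow to the right and rows downward; lengths in mm; the calibration is good to about 2 mm. A picture is of the moment at which its call begins. There is no depth.
- manip.hand_in(): hands the job in, once; it reports no verdict.
The state is a dict: "time": time; "qpos": joint angles; "qd": joint speeds; "joint_efforts": joint torques, N m; "position": TCP position; "orientation": TCP orientation; "force": force on the tool from outside, world axes, zero at the start; "moment": the same for the moment, N m; "grip_width": opening from 0.0 (shut) to 1.0 (fully open).
Only numpy, scipy, OpenCV 4.12 (cv2) and the standard library are available. Lean on these libraries where they do the work, as an engineer would, in place of code of your own. Each camera call takes 0.05 s, during which the arm holds its last target.

## Working session

There is one attempt and no reset: what is moved stays moved. The work goes in short steps, Python scripts to look and compute and a shell command to move; the robot and the scene stay as the last step left them, time stands still between calls to the robot, and variables do not carry over. Pictures are saved under pics/ and viewed, and the job is handed in when it is done.

```bash
ls -la; mkdir -p pics; python3 - <<'E'
from cell import manip
import cv2,json
s=manip.read_state()
for k,v in s.items(): print(k,v)
for n in ("side","top"):
    d=manip.snapshot(n); cv2.imwrite(f"pics/{n}0.png",d["frame"][:,:,::-1])
    print(n,d["fx"],d["fy"],d["cx"],d["cy"],d["extrinsics"])
E
```

```text
total 12
drwxr-xr-x  3 agent agent 4096 Dec  7 13:58 .
drwxr-xr-x 23 root  root  4096 Dec  7 13:58 ..
drwxr-xr-x  2 agent agent 4096 Dec  7 13:58 pics
time 0.0
qpos [ 9.27715794e-01  3.81237109e-01  1.29825874e+00  2.79451791e-05
  1.46359333e+00 -2.15295620e-01]
qd [ 7.12034066e-05  2.77747928e-03 -3.94543529e-04  9.13327004e-04
 -5.23598511e-04 -1.10751589e-03]
joint_efforts [-2.31970720e-03 -4.48451436e+01 -2.31282449e+01 -2.99042758e-04
  4.73162669e-03  1.55913528e-05]
position [228.14848725 500.41179674 404.09018819]
orientation [[ 4.14858413e-01  9.09885515e-01 -9.19648553e-04]
 [ 9.09884815e-01 -4.14859288e-01 -1.18093916e-03]
 [-1.45604418e-03 -3.46851708e-04 -9.99998880e-01]]
force [-1.24796369  0.43357124  0.22821594]
moment [ 0.04393753 -0.04634944 -0.01288731]
grip_width 0.999889913317091
side 463.70827432049236 463.70827432049236 319.2415698993871 232.1645139932272 [[-9.99280386e-01 -3.14984026e-02 -2.11319871e-02  4.78815488e+02]
 [-5.91185040e-03  6.79655646e-01 -7.33507500e-01  1.01145455e+02]
 [ 3.74667889e-02 -7.32854729e-01 -6.79352770e-01  1.26835608e+03]
 [ 0.00000000e+00  0.00000000e+00  0.00000000e+00  1.00000000e+00]]
top 530.9490806528956 530.9490806528956 327.01653085305384 240.77341535874413 [[-5.00102706e-03 -9.99958321e-01  7.63843837e-03 -2.49986538e+01]
 [-9.94614572e-01  4.18324383e-03 -1.03558459e-01  5.18935187e+02]
 [ 1.03522190e-01 -8.11520076e-03 -9.94594038e-01  1.46737392e+03]
 [ 0.00000000e+00  0.00000000e+00  0.00000000e+00  1.00000000e+00]]
```

View pics/side0.png

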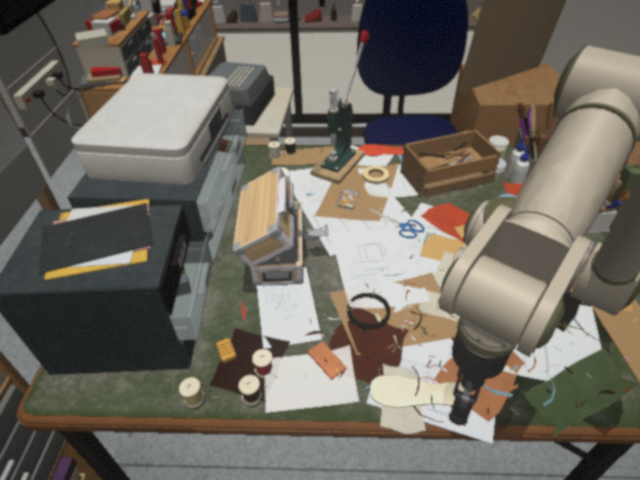

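View pics/top0.png

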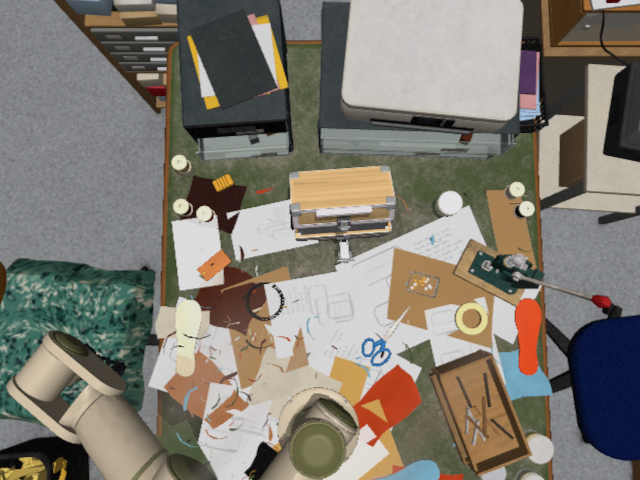

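The case is at about top px (343,210) with the front facing the robot and the latch sticking out at about (345,250). The lid is partly open. I'll enlarge both views.

```bash
python3 - <<'E'
import cv2,numpy as np
a=cv2.imread("pics/side0.png");b=cv2.imread("pics/top0.png")
cv2.imwrite("pics/s0c.png",cv2.resize(a[155:295,220:340],None,fx=5,fy=4.2857,interpolation=2)[:600])
c=cv2.resize(a[160:290,220:350],(600,600),interpolation=2);cv2.imwrite("pics/s0c.png",c)
c=cv2.resize(b[155:275,270:430],(800,600),interpolation=2);cv2.imwrite("pics/t0c.png",c)
E
```

```text
(no output)
```

View pics/s0c.png

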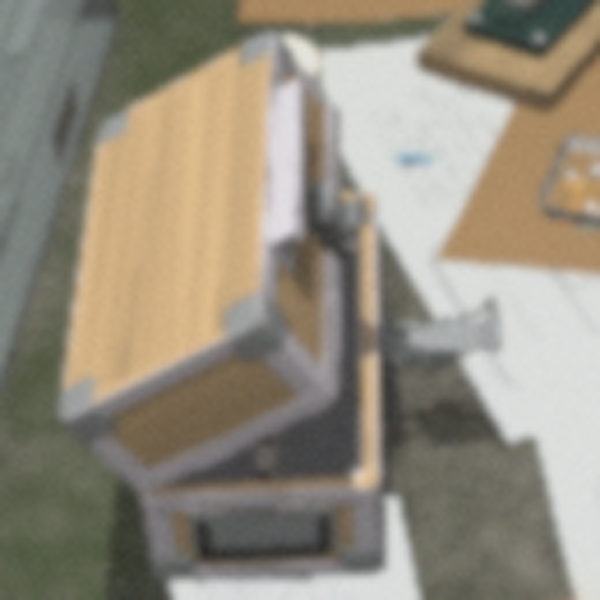

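View pics/t0c.png

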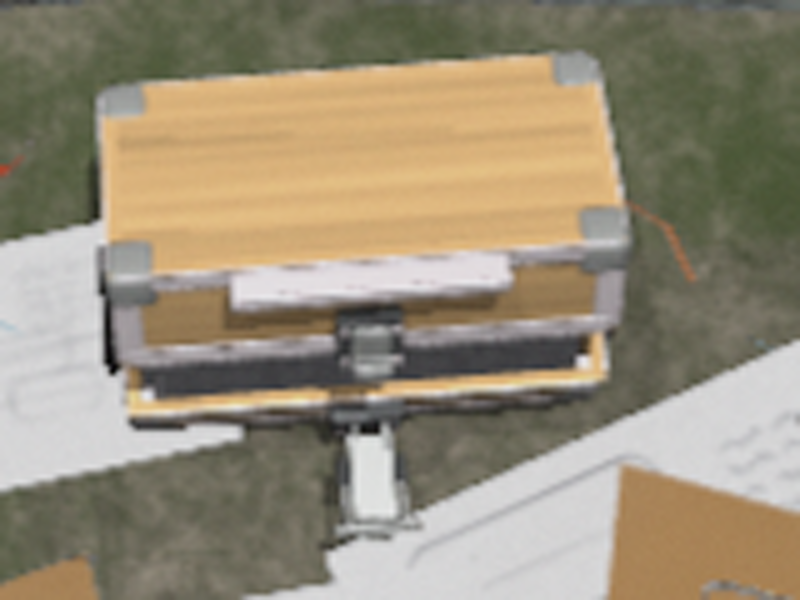

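```bash
cat > h.py <<'E'
import numpy as np, json
from scipy.optimize import least_squares
CAM={'side':(463.70827432049236,319.2415698993871,232.1645139932272,np.array([[-9.99280386e-01,-3.14984026e-02,-2.11319871e-02,4.78815488e+02],[-5.91185040e-03,6.79655646e-01,-7.33507500e-01,1.01145455e+02],[3.74667889e-02,-7.32854729e-01,-6.79352770e-01,1.26835608e+03]])),
'top':(530.9490806528956,327.01653085305384,240.77341535874413,np.array([[-5.00102706e-03,-9.99958321e-01,7.63843837e-03,-2.49986538e+01],[-9.94614572e-01,4.18324383e-03,-1.03558459e-01,5.18935187e+02],[1.03522190e-01,-8.11520076e-03,-9.94594038e-01,1.46737392e+03]]))}
def proj(c,P):
    f,cx,cy,E=CAM[c]; q=E[:,:3]@P+E[:,3]; return np.array([f*q[0]/q[2]+cx,f*q[1]/q[2]+cy])
def tri(us,ut):
    A=[];b=[]
    for c,u in(('side',us),('top',ut)):
        f,cx,cy,E=CAM[c]; n=(np.array(u)-[cx,cy])/f
        for i in range(2): A.append(E[i,:3]-n[i]*E[2,:3]); b.append(n[i]*E[2,3]-E[i,3])
    P,r,_,_=np.linalg.lstsq(np.array(A),np.array(b),rcond=None); return P,r
def world(p,c):  # p x y yaw ; c case coords
    ca,sa=np.cos(p[2]),np.sin(p[2]); return np.array([p[0]+ca*c[0]-sa*c[1],p[1]+sa*c[0]+ca*c[1],c[2]])
def lidpt(a,c):
    dx,dz=c[0]-65,c[2]-78; ca,sa=np.cos(a),np.sin(a)
    return np.array([65+ca*dx+sa*dz,c[1],78-sa*dx+ca*dz])
def pin(th): # lever angle: direction down rotated to front(-x); pin at lever flat: below, 10deg toward case
    # world-plane angle from down towards front = th - 10deg
    a=th-np.radians(10); return np.array([-89-11*np.sin(a),0,62-11*np.cos(a)])
def bar(th,lo,L=40.3):
    lean=lo-th; p=pin(th); return p+np.array([-L*np.sin(lean),0,L*np.cos(lean)])
E
cat > fit0.py <<'E'
from h import *
T=lambda u:(270+u[0]/5,155+u[1]/5)
S=lambda u:(220+u[0]*130/600,160+u[1]*130/600)
obs=[('top',T(u),k,c) for u,k,c in [((100,92),1,(65,130,150)),((600,55),1,(65,-130,150)),((106,278),1,(-65,130,150)),((629,243),1,(-65,-130,150)),((117,364),1,(-65,130,78)),((622,325),1,(-65,-130,78)),((129,414),0,(-65,130,78)),((607,381),0,(-65,-130,78))]]
obs+=[('side',S(u),k,c) for u,k,c in [((62,415),1,(65,130,150)),((272,335),1,(-65,130,150)),((335,397),1,(-65,130,78)),((383,488),0,(-65,130,78)),((385,567),0,(-65,130,0)),((155,577),0,(65,130,0)),((272,38),1,(-65,-130,150))]]
def res(p):
    r=[]
    for c,u,k,q in obs:
        q=np.array(q,float)
        if k:q=lidpt(p[3],q)
        off=p[4:6] if c=='side' else p[6:8]
        r+=list(proj(c,world(p,q))+off-u)
    return np.array(r+list(p[4:8]/1.0))
s=least_squares(res,[650,-50,0,.5,0,0,0,0],loss='soft_l1',x_scale=[10,10,.1,.1,1,1,1,1]);print(s.x.round(4));print(s.fun.reshape(-1,2).round(1))
p=s.x
json.dump(list(p),open('case.json','w'))
for n,b in((('+y'),(S((497,348)),T((338,535)))),('-y',(S((492,303)),T((418,524))))):
    P,r=tri(np.array(b[0])-p[4:6],np.array(b[1])-p[6:8]); d=P-world(p,np.zeros(3)); ca,sa=np.cos(p[2]),np.sin(p[2])
    print(n,P,r,'case',ca*d[0]+sa*d[1],-sa*d[0]+ca*d[1],P[2])
for k,v in dict(seat=(-86,0,95),pivot=(-89,0,62),lidfront=(-65,0,150)).items(): print(k,world(p,v))
E
python3 fit0.py
```

```text
[ 5.950889e+02 -6.655840e+01  6.980000e-02  5.245000e-01  1.702000e-01
  7.949000e-01  3.512000e-01 -2.729000e-01]
[[ 0.3 -0.7]
 [-1.4 -0.3]
 [ 0.6  0.4]
 [-0.1 -0.2]
 [ 0.7  0.6]
 [-0.7  1.1]
 [ 0.1  0. ]
 [-0.3 -0.4]
 [ 0.  -0. ]
 [-2.2 -4.1]
 [ 0.8  0.5]
 [-1.3 -1.4]
 [-0.3  1.5]
 [ 1.   1.4]
 [ 0.5 -2.2]
 [ 0.2  0.8]
 [ 0.4 -0.3]]
+y [455.8246491  -54.50091809  74.49825746] [1.04869896] case -138.0842866140867 21.740570232611084 74.498257456519
-y [460.76427744 -98.13686133  71.41324942] [0.21513934] case -136.19991096542142 -22.133620338708592 71.413249422751
seat [509.29833101 -72.55612924  95.        ]
pivot [506.30563567 -72.76535299  62.        ]
lidfront [530.24719842 -71.09156297 150.        ]
```

Both views fit: case origin is about (595,-66.5), yaw 4°, lid 0.52 rad, and the bar is at case (-137,0,73). I'll turn the jaws along the case's y, which makes tool x, y and z equal case y, x and -z, and shut the fingers.

```bash
cat >> h.py <<'E'
def st():
    from cell import manip
    p=json.load(open('case.json')); s=manip.read_state(); P=np.array(s['position']);R=np.array(s['orientation'])
    d=P-[p[0],p[1],0]; ca,sa=np.cos(p[2]),np.sin(p[2]); Rc=np.array([[ca,sa,0],[-sa,ca,0],[0,0,1]])
    print('t %.2f'%s['time'],'TCPcase',(Rc@d).round(1),'F_case',(Rc@np.array(s['force'])).round(1),'grip %.1f'%(85.4*s['grip_width']),'xang rel case %.2f'%(np.degrees(np.arctan2(R[1,0],R[0,0])-p[2])),'z',R[:,2].round(3),'q6 %.2f'%s['qpos'][5])
    return Rc@d
if __name__=='__main__': st()
E
python3 -m pendant '[0,0,0,-7.1,0, 0,0,0,-7.1,0, 0,0,0,-7.1,0, 0,0,0,-7.2,0]' 60; python3 h.py
```

```text
time: 0.5
position: [228.1, 500.4, 404.4]
orientation: [[-0.075, 0.997, -0.001], [0.997, 0.075, -0.001], [-0.001, -0.001, -1.0]]
force: [-0.5, -0.3, 0.4]
grip_width: 0.33
t 0.50 TCPcase [-326.5  591.2  404.4] F_case [-0.5 -0.3  0.4] grip 28.1 xang rel case 90.28 z [-0.001 -0.001 -1.   ] q6 -0.72
```

```bash
python3 -m pendant '[-4.2,2.3,0,0,0,-4.2,2.3,0,0,0,-4.2,2.3,0,0,0,-4.2,2.3,0,0,0,-4.2,2.3,0,0,0,-4.2,2.3,0,0,0,-4.2,2.3,0,0,0]';python3 -m pendant '[-4.2,2.3,0,0,0,-4.2,2.3,0,0,0,-4.2,2.3,0,0,0,-4.2,2.3,0,0,0,-4.2,2.3,0,0,0,-4.2,2.3,0,0,0,-4.2,2.3,0,0,0]'; python3 h.py
```

```text
time: 1.2
position: [409.8, 216.5, 404.6]
orientation: [[-0.07, 0.998, -0.0], [0.998, 0.07, 0.0], [0.0, -0.0, -1.0]]
force: [0.7, 1.0, 0.4]
grip_width: 0.002
time: 1.9
position: [591.0, -65.7, 404.4]
orientation: [[-0.069, 0.998, -0.001], [0.998, 0.069, 0.0], [0.0, -0.001, -1.0]]
force: [0.8, 1.4, 0.3]
grip_width: 0.002
t 1.90 TCPcase [ -4.    1.2 404.4] F_case [0.9 1.3 0.3] grip 0.2 xang rel case 89.97 z [-0.001  0.    -1.   ] q6 -1.95
```

```bash
cat > look.py <<'E'
import sys,cv2
from cell import manip
def look(cam,tag,x0,y0,x1,y1):
    f=manip.snapshot(cam)["frame"][:,:,::-1].copy(); cv2.imwrite(f"pics/{tag}_{cam}_full.png",f)
    w,h=x1-x0,y1-y0; k=min(800/w,600/h)
    cv2.imwrite(f"pics/{tag}_{cam}.png",cv2.resize(f[y0:y1,x0:x1],(int(w*k),int(h*k)),interpolation=2))
tag=sys.argv[1]
if 's' in sys.argv[2]: look('side',tag,220,140,380,260+40)
if 't' in sys.argv[2]: look('top',tag,270,155,430,275)
E
python3 look.py a st
```

```text
(no output)
```

View pics/a_side.png

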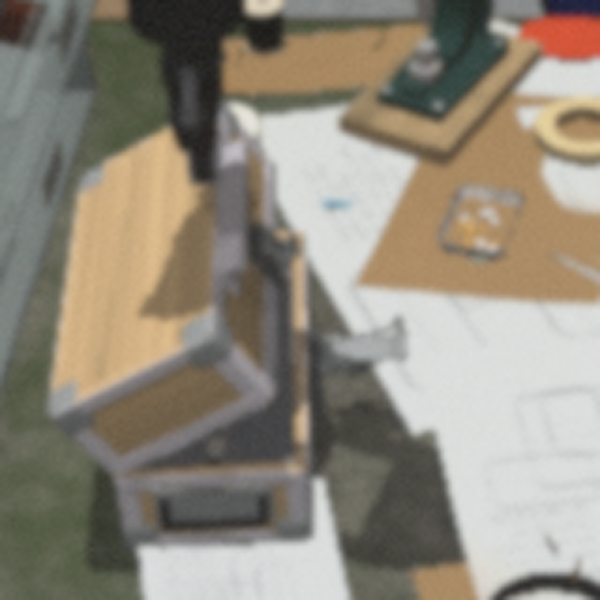

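View pics/a_top.png

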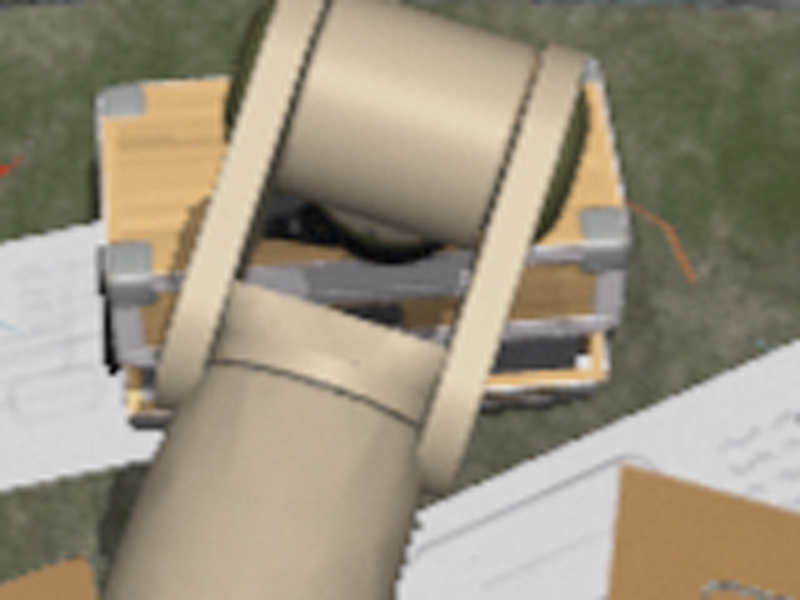

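The side view shows the shut fingers over the lid behind its front edge, with tips at about (203,178) in the crop. The arm blocks the top view. Next I press the lid down along its arc.

```bash
python3 -m pendant '[0,1.6,2.0,0,0,0,0,1.3,0,0,0,-0.65,0.5,0,0,0,-0.65,0.5,0,0,0,-0.55,0.45,0,0,0,-0.55,0.45,0,0,0,-0.5,0.5,0,0,0,-0.5,0.5,0,0]'; python3 h.py; python3 look.py b s
```

```text
time: 2.8
position: [571.5, -64.9, 342.9]
orientation: [[-0.07, 0.998, -0.001], [0.998, 0.07, 0.0], [0.0, -0.001, -1.0]]
force: [-0.3, 1.0, 4.4]
grip_width: 0.001
t 2.80 TCPcase [-23.4   3.3 342.9] F_case [-0.2  1.   4.4] grip 0.1 xang rel case 89.99 z [-0.001  0.    -1.   ] q6 -1.96
```

View pics/b_side.png

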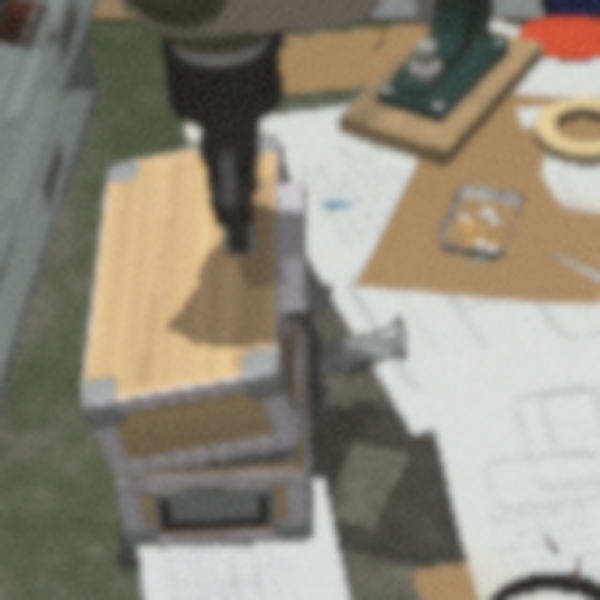

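The lid is following, and the fingers are on its top at about (237,245).

```bash
python3 -m pendant '[0,-0.45,0.5,0,0,0,-0.45,0.5,0,0,0,-0.4,0.5,0,0,0,-0.4,0.5,0,0,0,0,0.15,0,0,0,0,0.15,0,0,0,0,0.15,0,0]'; python3 h.py; python3 -m pendant '[0,0,0.15,0,0,0,0,0.15,0,0,0,0,0.15,0,0]';python3 h.py;  python3 look.py c s
```

```text
time: 3.55
position: [555.2, -65.8, 323.0]
orientation: [[-0.07, 0.998, 0.006], [0.998, 0.07, -0.002], [-0.002, 0.006, -1.0]]
force: [-13.9, 6.3, 51.3]
grip_width: 0.0
t 3.55 TCPcase [-39.8   3.5 323. ] F_case [-13.4   7.3  51.3] grip 0.0 xang rel case 90.01 z [ 0.006 -0.002 -1.   ] q6 -1.97
time: 3.85
position: [554.6, -65.6, 322.7]
orientation: [[-0.07, 0.997, 0.009], [0.998, 0.07, -0.004], [-0.004, 0.009, -1.0]]
force: [-27.4, 8.4, 82.8]
grip_width: -0.003
t 3.85 TCPcase [-40.3   3.8 322.7] F_case [-26.7  10.3  82.8] grip -0.2 xang rel case 90.04 z [ 0.009 -0.004 -1.   ] q6 -1.97
```

View pics/c_side.png

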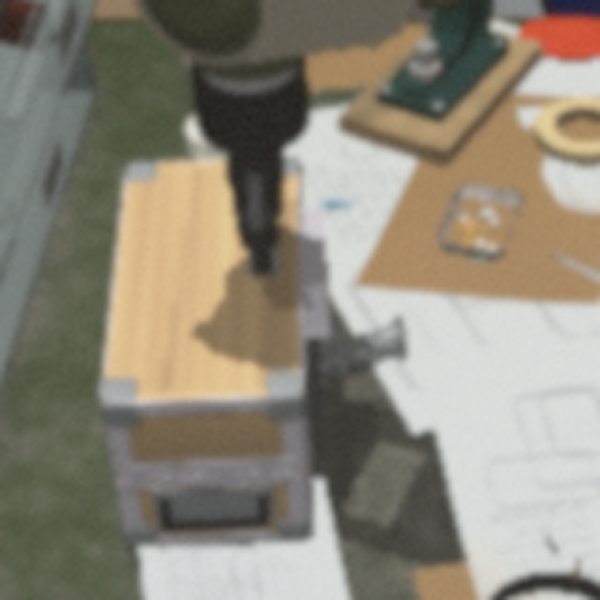

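The lid is shut: the tip reached z=149.7 and the seam is closed. I'll lift and step aside for a clear look at the latch.

```bash
python3 -m pendant '[0,0,-1,0,0,0,0,-4,0,0,-4,-2,-2,0,8,-4,-2,0,0,8,-4,-2,0,0,8,-4,-2,0,0,8,-4,-2,0,0,8,-3,-2,0,0,8]'; python3 h.py; python3 look.py d st
```

```text
time: 4.7
position: [450.5, -306.2, 383.0]
orientation: [[-0.068, 0.998, -0.001], [0.998, 0.068, 0.0], [0.0, -0.001, -1.0]]
force: [-0.4, -1.0, -0.1]
grip_width: 0.931
t 4.70 TCPcase [-161. -229.  383.] F_case [-0.4 -1.  -0.1] grip 79.5 xang rel case 89.93 z [-0.001  0.    -1.   ] q6 -2.45
```

View pics/d_side.png

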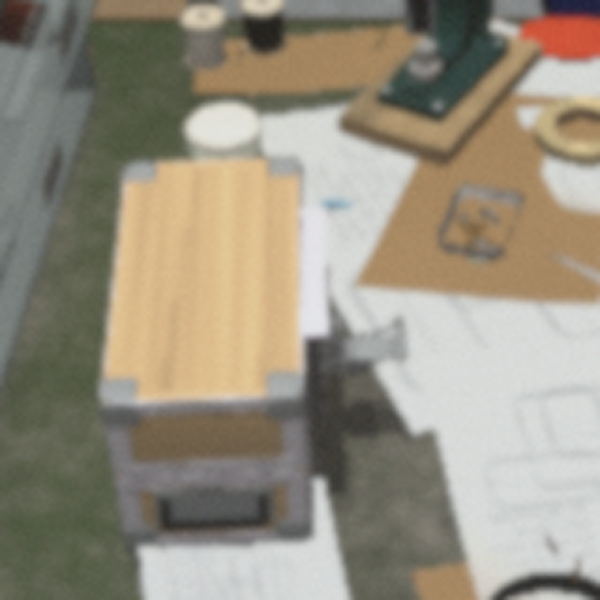

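View pics/d_top.png

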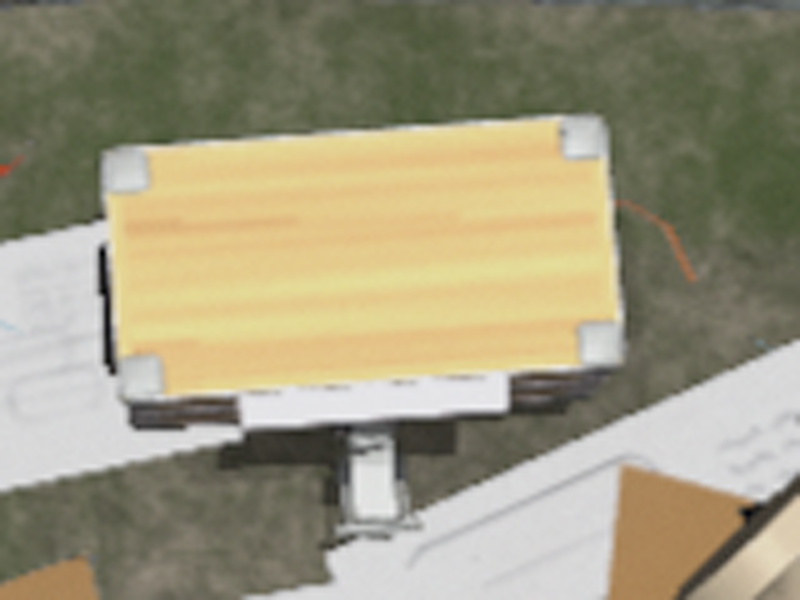

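```bash
cat > fit1.py <<'E'
from h import *
T=lambda u:np.array((270+u[0]/5,155+u[1]/5))
S=lambda u:np.array((220+u[0]/3.75,140+u[1]/3.75))
obs=[('top',T(u),c) for u,c in [((102,152),(65,130,150)),((606,117),(65,-130,150)),((119,400),(-65,130,150)),((624,366),(-65,-130,150)),((243,429),(-85,70,142)),((508,411),(-85,-70,142))]]
obs+=[('side',S(u),c) for u,c in [((101,403),(65,130,150)),((305,396),(-65,130,150)),((302,162),(-65,-130,150)),((122,163),(65,-130,150)),((311,537),(-65,130,0)),((137,544),(65,130,0)),((328,334),(-85,70,142)),((326,209),(-85,-70,142))]]
def res(p):
    r=[]
    for c,u,q in obs:
        off=p[4:6] if c=='side' else p[6:8]
        r+=list(proj(c,world(p,np.array(q,float)))+off-u)
    return np.array(r+list(p[4:8]/1.0))
s=least_squares(res,[595,-66,0.07,0,0,0,0,0],loss='soft_l1',x_scale=[10,10,.1,.1,1,1,1,1]);p=s.x;print(p.round(4));print(s.fun.reshape(-1,2).round(1))
json.dump(list(p),open('case.json','w'))
def cse(P):
    d=P-world(p,np.zeros(3)); ca,sa=np.cos(p[2]),np.sin(p[2]); return np.array([ca*d[0]+sa*d[1],-sa*d[0]+ca*d[1],P[2]])
for a,b in(((405,356),(338,534)),((402,320),(419,523))):
    P,r=tri(S(a)-p[4:6],T(b)-p[6:8]); print(cse(P).round(1),r)
E
python3 fit1.py
python3 - <<'E'
import cv2
f=cv2.imread('pics/d_side_full.png')[205:260,290:345];cv2.imwrite('pics/d2.png',cv2.resize(f,(550,550),interpolation=2))
f=cv2.imread('pics/d_top_full.png')[225:275,320:370];cv2.imwrite('pics/d3.png',cv2.resize(f,(500,500),interpolation=2))
E
```

```text
[ 5.950086e+02 -6.653390e+01  7.020000e-02  4.190790e+01  1.228000e-01
  6.572000e-01  2.623000e-01 -1.454000e-01]
[[ 0.5  0.2]
 [-1.1  0. ]
 [ 0.6 -0. ]
 [-0.3 -0.6]
 [-0.5  0.5]
 [ 0.2  0.1]
 [ 0.6 -1.1]
 [-1.  -1.5]
 [-1.  -2. ]
 [ 1.8 -0.5]
 [ 0.2  1. ]
 [-1.9  1.2]
 [ 0.6  0.7]
 [ 0.1  0.3]
 [ 0.1  0.7]
 [ 0.3 -0.1]]
[-138.1   21.6   75.7] [0.07063956]
[-136.7  -22.8   71.6] [5.61734864]
```

View pics/d2.png

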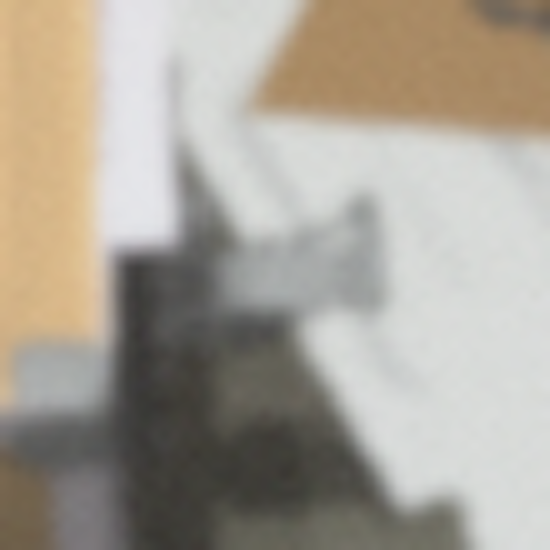

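View pics/d3.png

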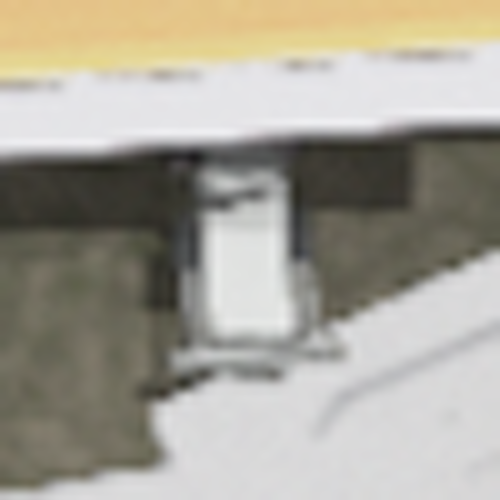

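```bash
cat > t.py <<'E'
from h import *
p=np.array(json.load(open('case.json')))
def cse(P):
    d=P-world(p,np.zeros(3)); ca,sa=np.cos(p[2]),np.sin(p[2]); return np.array([ca*d[0]+sa*d[1],-sa*d[0]+ca*d[1],P[2]])
obs=[('side',(327.7,235),22),('side',(327.2,224.2),-22),('top',(337.8,261),22),('top',(353.5,259.2),-22)]
def res(v):
    r=[]
    for c,u,y in obs:
        r+=list(proj(c,world(p,(v[0],v[1]+y,v[2])))+(p[4:6] if c=='side' else p[6:8])-u)
    return r
s=least_squares(res,[-137,0,73]);print(s.x,np.round(s.fun,1))
E
python3 t.py; python3 h.py
```

```text
[-136.39166241   -0.41611387   75.91100704] [-0.4 -0.1 -0.7  0.  -0.2  0.2  0.2  0.8]
t 4.80 TCPcase [-161.8 -230.1  382.8] F_case [0.5 0.7 0.3] grip 80.2 xang rel case 89.69 z [-0.001 -0.    -1.   ] q6 -2.45
```

```bash
python3 -m pendant '[3.83,-0.2,1.4,-0.3,6,3.83,-0.2,1.4,0,6,3.83,-0.2,1.4,0,6,3.83,-0.2,1.4,0,6,3.83,-0.2,1.4,0,6,3.83,-0.3,1.3,0,6,0,0,3,0,6,0,0,3,0,6]'; python3 -m pendant '[0,0,0,0,6]';python3 h.py; python3 look.py e s
```

```text
time: 5.6
position: [421.3, -74.1, 240.0]
orientation: [[-0.078, 0.997, 0.001], [0.997, 0.078, -0.001], [-0.001, 0.001, -1.0]]
force: [0.5, -0.5, -0.5]
grip_width: 0.704
time: 5.7
position: [420.9, -74.8, 238.3]
orientation: [[-0.076, 0.997, -0.006], [0.997, 0.076, 0.003], [0.003, -0.006, -1.0]]
force: [-0.6, -0.2, 0.4]
grip_width: 0.703
t 5.70 TCPcase [-174.2    3.9  238.3] F_case [-0.6 -0.1  0.4] grip 60.0 xang rel case 90.32 z [-0.006  0.003 -1.   ] q6 -2.10
```

View pics/e_side.png

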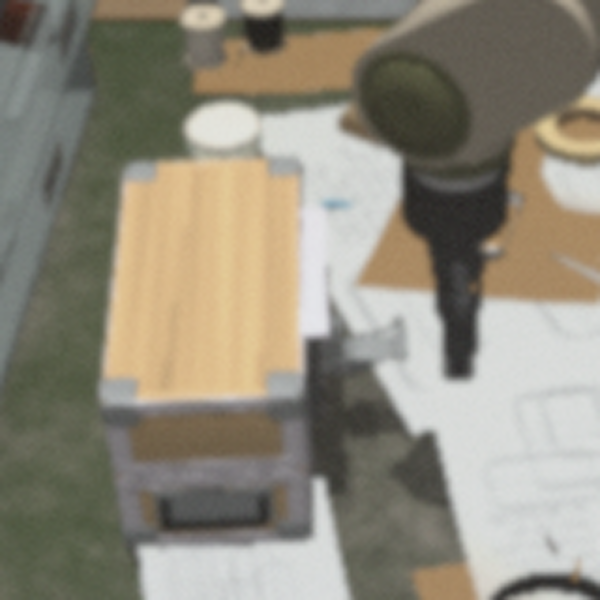

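The fingers are in front of the latch, straddling it, with tips at about (458,375) and narrow up to the body. Next I advance so the bar sits near the inner pad edge.

```bash
python3 -m pendant '[-0.43,0.9,0,0,6,0,0.9,0,0,6,0,0.5,0,0,6,0,0.5,0,0,6,0,0,0,0,6]'; python3 h.py; python3 look.py f s
```

```text
time: 6.25
position: [450.5, -78.0, 241.0]
orientation: [[-0.075, 0.997, 0.001], [0.997, 0.075, -0.0], [-0.0, 0.001, -1.0]]
force: [-0.6, -0.0, 0.3]
grip_width: 0.704
t 6.25 TCPcase [-144.9   -1.3  241. ] F_case [-0.6  0.   0.3] grip 60.1 xang rel case 90.29 z [ 0.001 -0.    -1.   ] q6 -2.08
```

View pics/f_side.png

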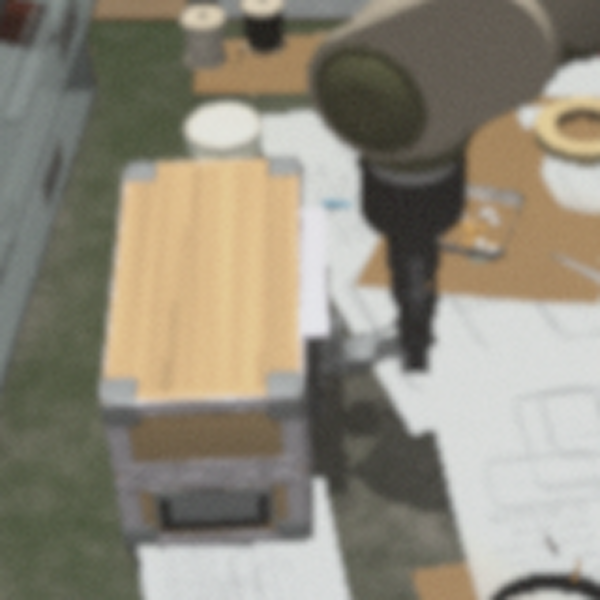

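```bash
python3 -m pendant '[0,0,0,0,4,0,0,0,0,4,0,0,0,0,4]' 40; python3 h.py
```

```text
time: 6.6
position: [449.1, -77.3, 240.4]
orientation: [[-0.075, 0.997, -0.003], [0.997, 0.075, 0.002], [0.002, -0.003, -1.0]]
force: [-2.7, 4.2, 0.9]
grip_width: 0.489
t 6.60 TCPcase [-146.3   -0.6  240.4] F_case [-2.4  4.4  0.9] grip 41.8 xang rel case 90.27 z [-0.003  0.002 -1.   ] q6 -2.08
```

```bash
python3 -m pendant '[0,0,0,0,6,0,0,0,0,6]' ; python3 h.py;  python3 look.py g s; python3 - <<'E'
import cv2
f=cv2.imread('pics/g_side_full.png')[195:250,290:345];cv2.imwrite('pics/g2.png',cv2.resize(f,(550,550),interpolation=2))
E
```

```text
time: 6.8
position: [450.0, -78.1, 240.8]
orientation: [[-0.075, 0.997, 0.001], [0.997, 0.075, -0.0], [-0.0, 0.0, -1.0]]
force: [0.4, -0.7, -0.4]
grip_width: 0.709
t 6.80 TCPcase [-145.5   -1.3  240.8] F_case [ 0.3 -0.7 -0.4] grip 60.5 xang rel case 90.27 z [ 0.001 -0.    -1.   ] q6 -2.08
```

View pics/g2.png

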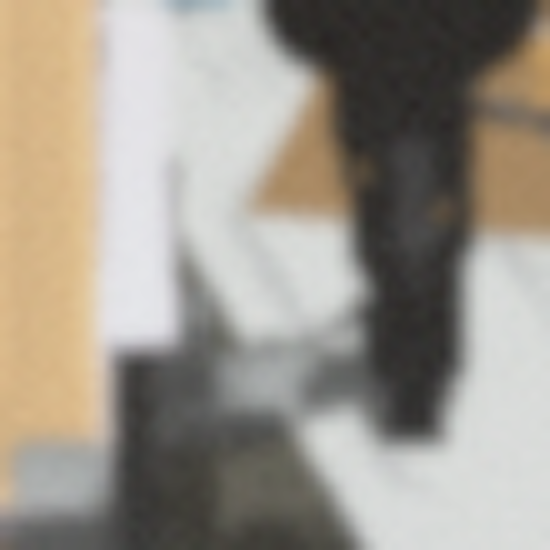

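The fingers taper, to about 14 mm wide at the very tip, and the pads slid off in front of the balls. I'll go 3.5 mm deeper and 2 mm lower and pinch again.

```bash
python3 -m pendant '[0.05,0.35,0.2,0,6,0,0,0,0,6,0,0,0,0,4,0,0,0,0,4,0,0,0,0,4]' 40; python3 h.py
```

```text
time: 7.35
position: [453.2, -76.9, 238.6]
orientation: [[-0.075, 0.997, -0.001], [0.997, 0.075, 0.001], [0.001, -0.001, -1.0]]
force: [-1.1, 4.2, 0.1]
grip_width: 0.511
t 7.35 TCPcase [-142.2   -0.4  238.6] F_case [-0.8  4.3  0.1] grip 43.6 xang rel case 90.27 z [-0.001  0.001 -1.   ] q6 -2.07
```

```bash
python3 -m pendant '[0,0,0,0,4,0,0,0,0,4]' ; python3 h.py;  python3 look.py i s; python3 - <<'E'
import cv2
f=cv2.imread('pics/i_side_full.png')[195:250,290:345];cv2.imwrite('pics/i2.png',cv2.resize(f,(550,550),interpolation=2))
E
```

```text
time: 7.55
position: [453.2, -76.9, 238.6]
orientation: [[-0.075, 0.997, -0.001], [0.997, 0.075, 0.001], [0.001, -0.001, -1.0]]
force: [0.6, 5.6, 0.1]
grip_width: 0.511
t 7.55 TCPcase [-142.2   -0.4  238.6] F_case [1.  5.5 0.1] grip 43.7 xang rel case 90.27 z [-0.001  0.001 -1.   ] q6 -2.07
```

View pics/i2.png

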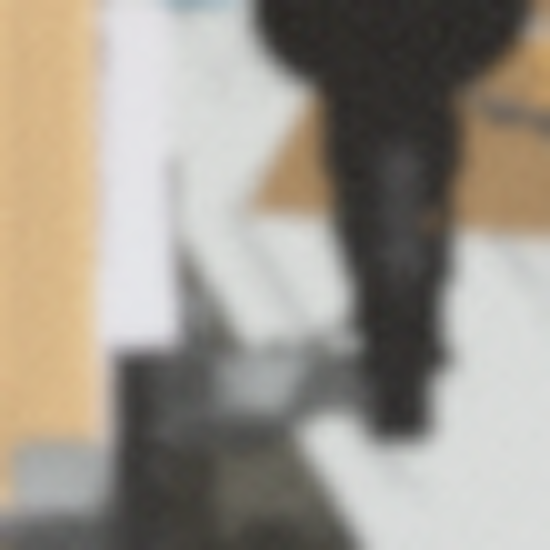

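```bash
python3 -m pendant '[0.05,0.1,-0.6,0,4,0,0.15,-0.6,0,4,0,0.2,-0.6,0,4]' ; python3 h.py;  python3 look.py j s; python3 - <<'E'
import cv2
f=cv2.imread('pics/j_side_full.png')[190:245,290:345];cv2.imwrite('pics/j2.png',cv2.resize(f,(550,550),interpolation=2))
E
```

```text
time: 7.9
position: [458.5, -76.3, 257.1]
orientation: [[-0.074, 0.997, 0.002], [0.997, 0.074, 0.0], [0.0, 0.002, -1.0]]
force: [9.6, 5.4, -12.0]
grip_width: 0.508
t 7.90 TCPcase [-1.368e+02 -2.000e-01  2.571e+02] F_case [ 10.    4.7 -12. ] grip 43.4 xang rel case 90.25 z [ 0.002  0.    -1.   ] q6 -2.07
```

View pics/j2.png

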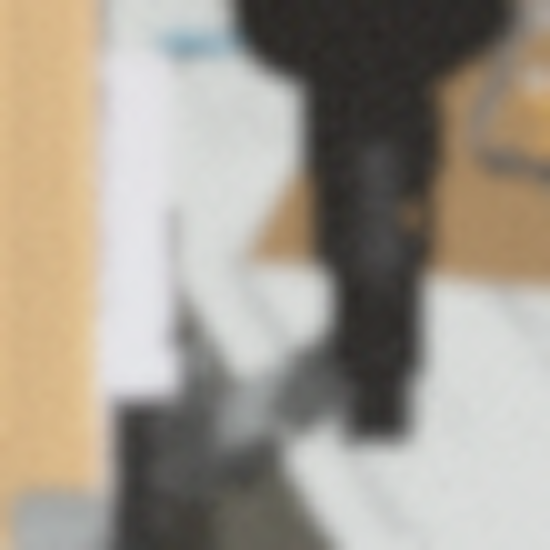

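The lever follows, so the bar is held. The force points towards the pivot, so the radius is slightly too long. I'll carry it inward along a smaller arc.

```bash
python3 -m pendant '[0,0.7,0,0,4,0,0.5,-0.2,0,4,0,0.5,-0.2,0,4,0,0.5,-0.3,0,4]' ; python3 h.py;  python3 look.py k s; python3 - <<'E'
import cv2
f=cv2.imread('pics/k_side_full.png')[180:245,280:345];cv2.imwrite('pics/k2.png',cv2.resize(f,(580,580),interpolation=2))
E
```

```text
time: 8.35
position: [479.4, -74.7, 263.7]
orientation: [[-0.075, 0.997, -0.003], [0.997, 0.075, 0.0], [0.001, -0.003, -1.0]]
force: [-5.1, 1.9, -1.1]
grip_width: 0.508
t 8.35 TCPcase [-115.9   -0.   263.7] F_case [-4.9  2.3 -1.1] grip 43.4 xang rel case 90.28 z [-0.003  0.    -1.   ] q6 -2.04
```

View pics/k2.png

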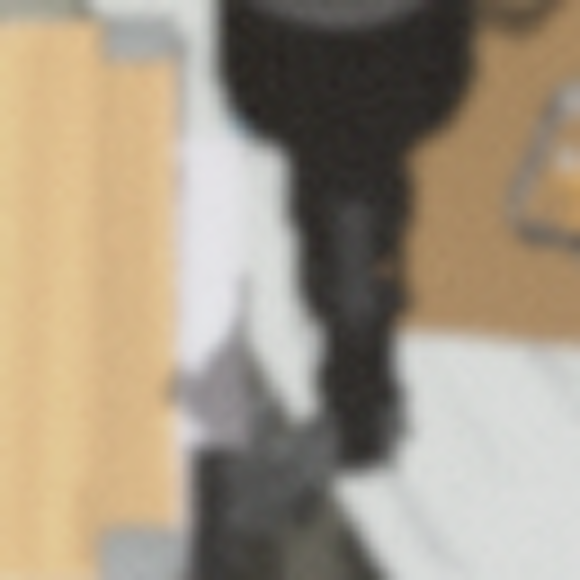

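```bash
python3 -m pendant '[0,0.5,-0.3,0,4,0,0.5,0,0,4,0,0.3,0,0,4]' ; python3 h.py; python3 -m pendant '[0,0.15,0,0,4,0,0.15,0,0,4]' ; python3 h.py; python3 look.py l s; python3 - <<'E'
import cv2
f=cv2.imread('pics/l_side_full.png')[180:245,280:345];cv2.imwrite('pics/l2.png',cv2.resize(f,(580,580),interpolation=2))
E
```

```text
time: 8.7
position: [492.9, -73.7, 267.3]
orientation: [[-0.075, 0.997, -0.0], [0.997, 0.075, -0.0], [-0.0, -0.0, -1.0]]
force: [-4.7, 3.7, 3.7]
grip_width: 0.508
t 8.70 TCPcase [-102.3   -0.   267.3] F_case [-4.4  4.   3.7] grip 43.4 xang rel case 90.27 z [-0. -0. -1.] q6 -2.03
time: 8.9
position: [495.8, -73.4, 267.3]
orientation: [[-0.075, 0.997, -0.0], [0.997, 0.075, -0.0], [-0.0, -0.0, -1.0]]
force: [-3.9, 0.8, 2.3]
grip_width: 0.506
t 8.90 TCPcase [-9.950e+01  1.000e-01  2.673e+02] F_case [-3.8  1.   2.3] grip 43.2 xang rel case 90.30 z [-0. -0. -1.] q6 -2.03
```

View pics/l2.png

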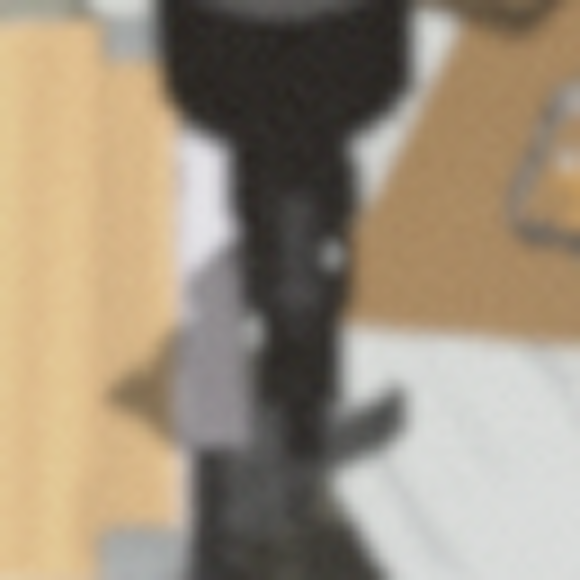

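```bash
python3 -m pendant '[0,0.15,0,0,4,0,0.15,0,0,4]' ; python3 h.py; python3 -m pendant '[0,0.15,0,0,4]' ; python3 h.py;python3 -m pendant '[0,0.1,0,0,4]' ; python3 h.py
```

```text
time: 9.15
position: [498.4, -73.4, 267.1]
orientation: [[-0.074, 0.997, -0.002], [0.997, 0.074, -0.0], [-0.0, -0.002, -1.0]]
force: [-13.8, -0.6, 9.6]
grip_width: 0.509
t 9.15 TCPcase [-96.8  -0.  267.1] F_case [-13.8   0.3   9.6] grip 43.5 xang rel case 90.24 z [-0.002 -0.    -1.   ] q6 -2.03
time: 9.25
position: [499.0, -73.3, 266.9]
orientation: [[-0.074, 0.997, -0.006], [0.997, 0.074, -0.0], [0.0, -0.006, -1.0]]
force: [-23.6, -2.2, 13.7]
grip_width: 0.509
t 9.25 TCPcase [-9.620e+01 -1.000e-01  2.669e+02] F_case [-23.7  -0.6  13.7] grip 43.4 xang rel case 90.21 z [-0.006 -0.    -1.   ] q6 -2.02
time: 9.35
position: [499.4, -73.3, 266.6]
orientation: [[-0.073, 0.997, -0.008], [0.997, 0.073, -0.0], [0.001, -0.008, -1.0]]
force: [-26.2, -3.7, 13.3]
grip_width: 0.507
t 9.35 TCPcase [-95.9  -0.  266.6] F_case [-26.4  -1.8  13.3] grip 43.3 xang rel case 90.19 z [-0.008 -0.    -1.   ] q6 -2.02
```

```bash
python3 -m pendant '[0,-0.35,0,0,4]' ; python3 h.py; python3 look.py m st; python3 - <<'E'
import cv2
f=cv2.imread('pics/m_side_full.png')[180:245,280:345];cv2.imwrite('pics/m2.png',cv2.resize(f,(780,585),interpolation=2))
E
```

```text
time: 9.45
position: [497.3, -73.5, 266.7]
orientation: [[-0.074, 0.997, -0.002], [0.997, 0.074, -0.0], [0.0, -0.002, -1.0]]
force: [-2.6, 1.6, -0.3]
grip_width: 0.508
t 9.45 TCPcase [-9.790e+01 -1.000e-01  2.667e+02] F_case [-2.5  1.7 -0.3] grip 43.4 xang rel case 90.22 z [-0.002 -0.    -1.   ] q6 -2.03
```

View pics/m2.png

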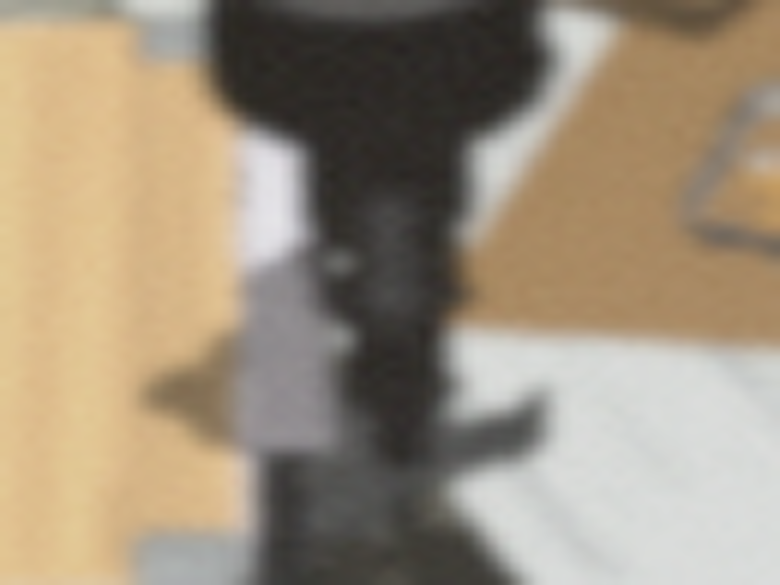

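View pics/m_top.png

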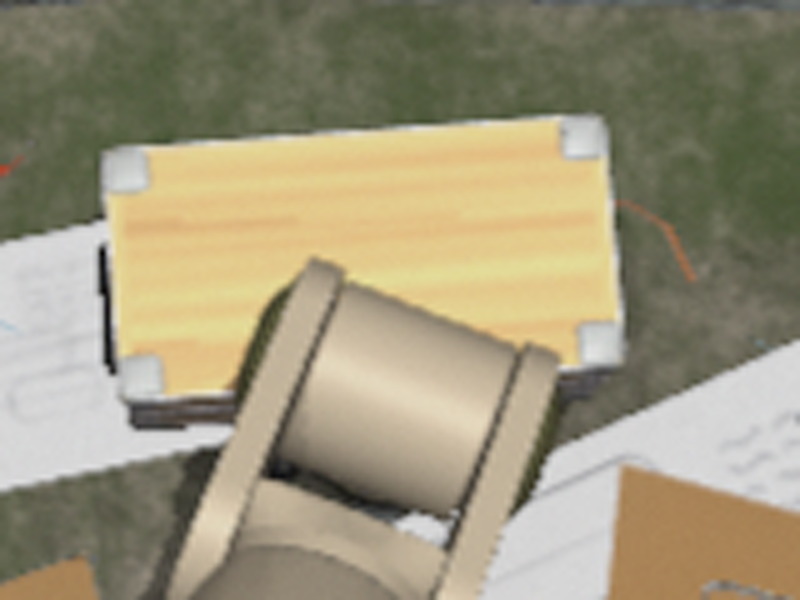

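Contact at TCP x≈-96.3 is the finger against the lid's lip, while the bar is only about 5 mm ahead of the pad centre. I'll find the bar's exact place in the grip by feel, touching the front of the keeper's lip and then its top.

```bash
python3 -m pendant '[0,-0.8,0.2,0,4,0,0,0.5,0,4,0,0,0.3,0,4]' ; python3 h.py; python3 -m pendant '[0,0.2,0,0,4]' >/dev/null; python3 h.py; python3 -m pendant '[0,0.2,0,0,4]' >/dev/null; python3 h.py
```

```text
time: 9.85
position: [489.7, -74.1, 256.5]
orientation: [[-0.075, 0.997, 0.0], [0.997, 0.075, -0.0], [-0.0, 0.0, -1.0]]
force: [-3.8, 2.2, 3.5]
grip_width: 0.508
t 9.85 TCPcase [-1.055e+02 -1.000e-01  2.565e+02] F_case [-3.6  2.4  3.5] grip 43.3 xang rel case 90.26 z [ 0. -0. -1.] q6 -2.03
t 9.95 TCPcase [-1.035e+02 -2.000e-01  2.563e+02] F_case [-3.   1.8  2.4] grip 43.7 xang rel case 90.26 z [-0.001  0.    -1.   ] q6 -2.03
t 10.05 TCPcase [-1.012e+02 -1.000e-01  2.566e+02] F_case [-4.2  1.7  2.1] grip 43.6 xang rel case 90.27 z [-0. -0. -1.] q6 -2.03
```

```bash
for i in 1; do python3 -m pendant '[0,0.1,0,0,4]' >/dev/null; python3 h.py; python3 -m pendant '[0,0.1,0,0,4]' >/dev/null; python3 h.py; python3 -m pendant '[0,0.1,0,0,4]' >/dev/null; python3 h.py; done
```

```text
t 10.15 TCPcase [-1.002e+02 -1.000e-01  2.566e+02] F_case [-3.9  0.5  1.7] grip 43.3 xang rel case 90.28 z [-0. -0. -1.] q6 -2.03
t 10.25 TCPcase [-99.7  -0.  256.6] F_case [-9.9 -0.9  3.7] grip 42.9 xang rel case 90.29 z [-0.002 -0.    -1.   ] q6 -2.03
t 10.35 TCPcase [-99.2  -0.  256.5] F_case [-14.9  -1.1   6.3] grip 43.2 xang rel case 90.30 z [-0.004 -0.    -1.   ] q6 -2.03
```

The bar touches the keeper's lip front at TCP x≈-100, so it is 4.2 mm ahead of TCP. Now I lift over the lip and touch its top to calibrate height.

```bash
python3 -m pendant '[0,-0.4,0,0,4,0,0,-0.6,0,4,0,0,-0.5,0,4,0,0.4,0,0,4]' >/dev/null; python3 h.py; python3 -m pendant '[0,0,0.1,0,4]' >/dev/null; python3 h.py; python3 -m pendant '[0,0,0.15,0,4]' >/dev/null; python3 h.py;python3 -m pendant '[0,0,0.1,0,4]' >/dev/null; python3 h.py;python3 -m pendant '[0,0,0.1,0,4]' >/dev/null; python3 h.py
```

```text
t 10.75 TCPcase [-98.5  -0.  268.4] F_case [-4.2  0.5  2.4] grip 43.3 xang rel case 90.27 z [ 0. -0. -1.] q6 -2.03
t 10.85 TCPcase [-98.1   0.  267.6] F_case [-5.2  1.8  6. ] grip 43.6 xang rel case 90.28 z [ 0.001 -0.    -1.   ] q6 -2.03
t 10.95 TCPcase [-9.830e+01  1.000e-01  2.661e+02] F_case [-5.3  1.9  4.4] grip 43.5 xang rel case 90.29 z [ 0.001 -0.001 -1.   ] q6 -2.03
t 11.05 TCPcase [-98.4   0.  264.8] F_case [-4.2  0.8  4.5] grip 43.4 xang rel case 90.28 z [ 0.001 -0.    -1.   ] q6 -2.03
t 11.15 TCPcase [-98.5   0.  263.6] F_case [-5.2  0.7  3.8] grip 43.5 xang rel case 90.28 z [ 0. -0. -1.] q6 -2.03
```

```bash
python3 -m pendant '[0,0.05,0.1,0,4]' >/dev/null; python3 h.py; python3 -m pendant '[0,0,0.1,0,4]' >/dev/null; python3 h.py;python3 -m pendant '[0,0,0.1,0,4]' >/dev/null; python3 h.py;python3 -m pendant '[0,0,0.1,0,4]' >/dev/null; python3 h.py
```

```text
t 11.25 TCPcase [-98.   -0.  262.3] F_case [-4.   1.3  2. ] grip 43.9 xang rel case 90.27 z [ 0. -0. -1.] q6 -2.03
t 11.35 TCPcase [-98.   -0.  261.2] F_case [-4.8 -0.3  2. ] grip 43.2 xang rel case 90.27 z [-0. -0. -1.] q6 -2.03
t 11.45 TCPcase [-9.800e+01 -1.000e-01  2.601e+02] F_case [-4.5 -0.4  2.1] grip 43.5 xang rel case 90.27 z [-0. -0. -1.] q6 -2.03
t 11.55 TCPcase [-98.  -0. 259.] F_case [-4.2  0.4  1.9] grip 43.1 xang rel case 90.27 z [-0.  0. -1.] q6 -2.03
```

```bash
python3 -m pendant '[0,0,0.1,0,4]' >/dev/null; python3 h.py; python3 -m pendant '[0,0,0.1,0,4]' >/dev/null; python3 h.py;python3 -m pendant '[0,0,0.1,0,4]' >/dev/null; python3 h.py
```

```text
t 11.65 TCPcase [-98.   -0.  258.2] F_case [-6.6  0.6  7.9] grip 43.2 xang rel case 90.27 z [ 0. -0. -1.] q6 -2.03
t 11.75 TCPcase [-98.   -0.  257.8] F_case [-9.7  1.9 15.5] grip 43.2 xang rel case 90.26 z [ 0.001 -0.    -1.   ] q6 -2.03
t 11.85 TCPcase [-98.1   0.  257.5] F_case [-12.3   2.4  23.4] grip 43.5 xang rel case 90.27 z [ 0.001 -0.001 -1.   ] q6 -2.03
```

Contact with the lip's top came at TCP z≈258.4, so the bar sits 159.4 below TCP. A pinch can't carry it far enough under the lip, so I'll park the bar just above and in front of the groove, release it, and turn 90° to push with a finger's back.

```bash
python3 -m pendant '[0,0,-0.65,0,4,0,0.1,0,0,4,0,0,0,0,4]' >/dev/null; python3 h.py; python3 -m pendant '[0,0,0,0,6,0,0,0,0,6,0,-1.5,0,0,6,0,-3,0,0,6,0,-2,-2,0,6]' >/dev/null; python3 h.py; python3 look.py n s; python3 - <<'E'
import cv2
f=cv2.imread('pics/n_side_full.png')[190:255,280:345];cv2.imwrite('pics/n2.png',cv2.resize(f,(580,580),interpolation=2))
E
```

```text
t 12.15 TCPcase [-97.1  -0.  262.4] F_case [-5.8 -0.9 -0.8] grip 43.4 xang rel case 90.26 z [-0.001  0.    -1.   ] q6 -2.03
t 12.65 TCPcase [-1.629e+02 -2.000e-01  2.816e+02] F_case [ 0.5 -0.1  0.6] grip 60.0 xang rel case 90.28 z [-0.002  0.001 -1.   ] q6 -2.10
```

View pics/n2.png

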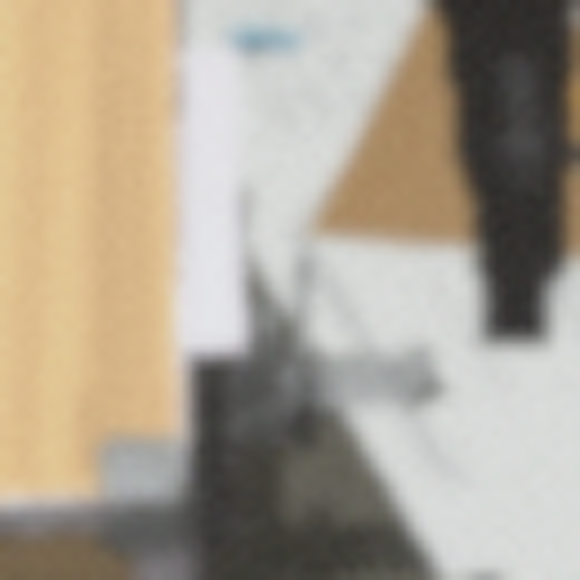

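```bash
python3 - <<'E'
from h import *
p=np.array(json.load(open('case.json')))
for c in [(-93,22,103),(-93,-22,103),(-100,22,98),(-100,-22,98),(-108,-22,98),(-89,12,62),(-140,12,62)]:
    u=proj('side',world(p,c))+p[4:6]; print(c,u.round(1),((u-[280,190])*8.92).round(0), (proj('top',world(p,c))+p[6:8]).round(1))
E
python3 -m pendant '[-3,-3,-2,8.5,6,0,0,0,8.5,7,0,0,0,8.5,8.5,0,0,0,8.5,8.5,0,0,0,8.5,8.5,0,0,0,8.5,8.5]'; python3 look.py o st; python3 - <<'E'
import cv2
f=cv2.imread('pics/o_side_full.png')[190:255,280:345];cv2.imwrite('pics/o2.png',cv2.resize(f,(580,580),interpolation=2))
f=cv2.imread('pics/o_top_full.png')[220:280,310:370];cv2.imwrite('pics/o3.png',cv2.resize(f,(580,580),interpolation=2))
E
```

```text
(-93, 22, 103) [311.2 228.3] [278. 342.] [336.4 244.4]
(-93, -22, 103) [310.8 217.7] [275. 247.] [352.8 243.2]
(-100, 22, 98) [313.8 229.6] [302. 353.] [336.6 247.2]
(-100, -22, 98) [313.4 219. ] [298. 258.] [352.9 246. ]
(-108, -22, 98) [316.2 218.8] [323. 257.] [353.2 248.9]
(-89, 12, 62) [310.2 236.9] [269. 418.] [339.6 244.1]
(-140, 12, 62) [328.5 236.1] [432. 412.] [341.  262.6]
time: 13.3
position: [406.6, -110.7, 303.1]
orientation: [[0.732, 0.681, 0.003], [0.681, -0.732, -0.001], [0.001, 0.003, -1.0]]
force: [-0.2, 0.1, -0.5]
grip_width: 0.995
```

View pics/o2.png

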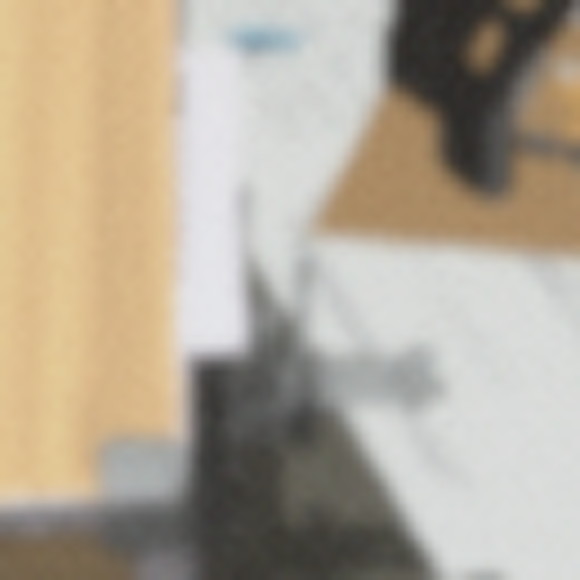

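View pics/o3.png

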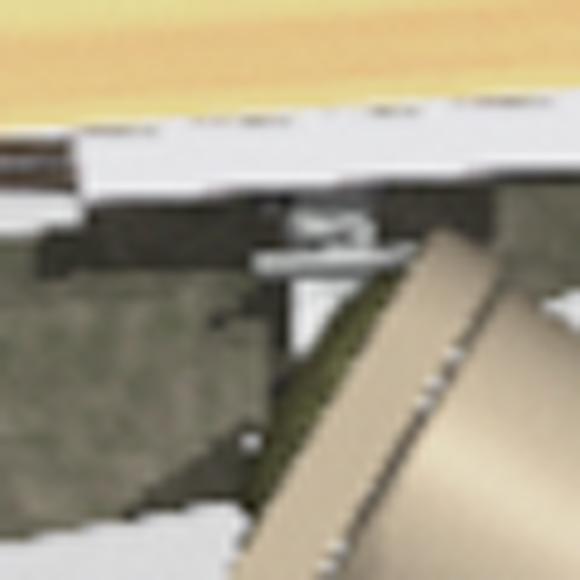

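The top view puts the released bar at about case x=-100, since it swung out a little. Its height is about 101, still above the keeper lip. I'll finish the turn and then push the bar inward with the finger's back.

```bash
python3 -m pendant '[0,0,0,8,8.5,0,0,0,8,8.5,0,0,0,8,8.5,0,0,0,8,8.5,0,0,0,7.2,8.5]'>/dev/null; python3 h.py; python3 look.py p st; python3 - <<'E'
import cv2
f=cv2.imread('pics/p_side_full.png')[170:260,270:390];cv2.imwrite('pics/p2.png',cv2.resize(f,(800,600),interpolation=2))
E
```

```text
t 13.90 TCPcase [-191.3  -30.6  303. ] F_case [0.7 0.3 0.5] grip 85.0 xang rel case 0.03 z [ 0.002 -0.001 -1.   ] q6 -0.62
```

View pics/p2.png

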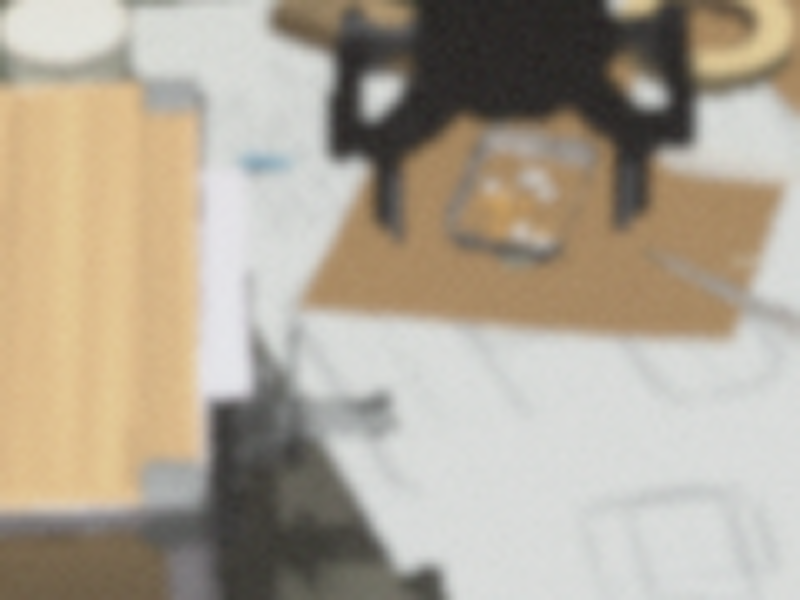

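View pics/p_top.png

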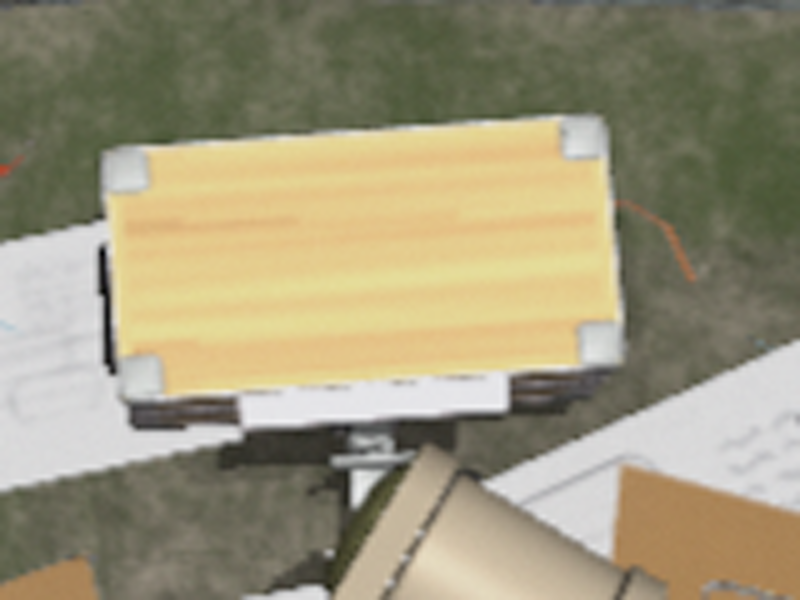

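The knuckles stick out beyond the finger's back, so this orientation can't reach under the lip. I also now read the earlier contacts as the tapered finger meeting the lid's lip. I'll turn back and check that the lid stayed shut.

```bash
python3 -m pendant '[4,-3,0,-8.5,6,0,0,0,-8.5,6,0,0,0,-8.5,6,0,0,0,-8.5,6,0,0,0,-8.5,6,0,0,0,-8.5,6,0,0,0,-8.5,6,0,0,0,-8.5,6]'>/dev/null;  python3 -m pendant '[0,0,0,-8.5,6,0,0,0,-8.5,6,0,0,0,-5,6]'>/dev/null; python3 h.py; python3 look.py q s; python3 - <<'E'
import cv2,numpy as np
a=cv2.imread('pics/d_side_full.png',0).astype(np.float32);b=cv2.imread('pics/q_side_full.png',0).astype(np.float32)
for n,(y0,y1,x0,x1) in dict(lidtopedge=(180,262,242,312),corner=(235,262,285,306),baseL=(262,290,250,306)).items():
    print(n,cv2.phaseCorrelate(a[y0:y1,x0:x1],b[y0:y1,x0:x1],cv2.createHanningWindow((x1-x0,y1-y0),cv2.CV_32F)))
f=cv2.imread('pics/q_side_full.png')[190:255,280:345];cv2.imwrite('pics/q2.png',cv2.resize(f,(580,580),interpolation=2))
E
```

```text
t 15.10 TCPcase [-151.5   -0.5  302.9] F_case [ 0.9  0.4 -0.5] grip 60.7 xang rel case 90.77 z [ 0.001 -0.    -1.   ] q6 -2.09
lidtopedge ((-0.09271057063442356, -0.12852959180266765), 1.0619795816916007)
corner ((-0.03379013662825159, 0.46944421840433925), 1.0759678630181302)
baseL ((0.03488669122212329, -0.10163389152698876), 0.999156904220581)
```

View pics/q2.png

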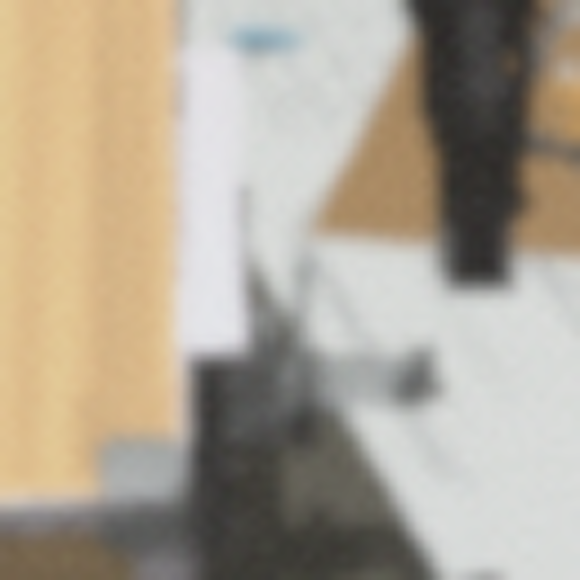

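The lid hasn't moved (image shift under 0.5 px) and the loop stands upright with the bar at about x -101. I'll re-pinch with the bar near the pads' inner edge and low in the tips.

```bash
python3 -m pendant '[0,0,3.7,0.5,6,0,1.5,0,0,6,0,1.5,0,0,6,0,1.0,0,0,6,0,0.5,0,0,6,0,0,0,0,6]'>/dev/null; python3 h.py; python3 -m pendant '[0,0,0,0,4,0,0,0,0,4,0,0,0,0,4]' 40 >/dev/null; python3 h.py; python3 look.py r s; python3 - <<'E'
import cv2
f=cv2.imread('pics/r_side_full.png')[190:255,280:345];cv2.imwrite('pics/r2.png',cv2.resize(f,(580,580),interpolation=2))
E
```

```text
t 15.75 TCPcase [-106.6   -0.7  265.7] F_case [ 0.4  0.3 -0.4] grip 60.2 xang rel case 89.65 z [ 0. -0. -1.] q6 -2.03
t 16.05 TCPcase [-107.4   -0.3  265.8] F_case [-0.2  5.6  3. ] grip 43.6 xang rel case 89.58 z [-0.001  0.001 -1.   ] q6 -2.03
```

View pics/r2.png

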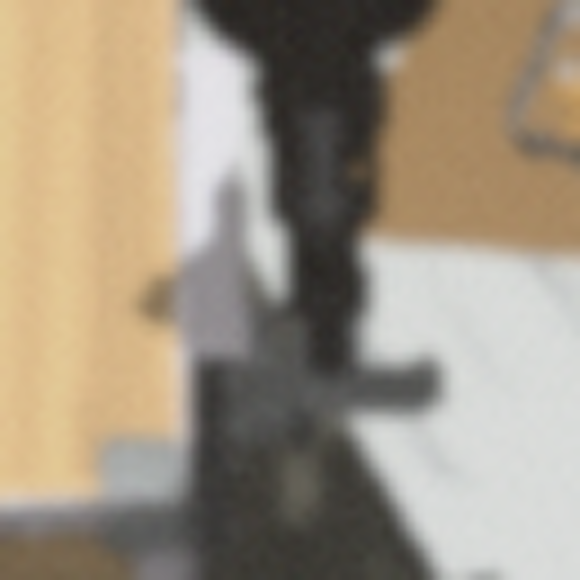

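```bash
python3 -m pendant '[0,0,0.4,0,4,0,0.2,0,0,4,0,0,0,0,4]' >/dev/null; python3 h.py; for i in 1; do python3 -m pendant '[0,0.1,0,0,4,0,0,0,0,4]' >/dev/null; python3 h.py;python3 -m pendant '[0,0.1,0,0,4,0,0,0,0,4]' >/dev/null; python3 h.py;python3 -m pendant '[0,0.1,0,0,4,0,0,0,0,4]' >/dev/null; python3 h.py;python3 -m pendant '[0,0.1,0,0,4,0,0,0,0,4]' >/dev/null; python3 h.py; done
```

```text
t 16.40 TCPcase [-105.2   -0.3  261.7] F_case [1.1 6.  2.1] grip 43.4 xang rel case 89.58 z [-0.001  0.001 -1.   ] q6 -2.02
t 16.60 TCPcase [-104.2   -0.3  261.7] F_case [-0.3  5.2  2. ] grip 43.1 xang rel case 89.58 z [-0.001  0.001 -1.   ] q6 -2.02
t 16.80 TCPcase [-1.033e+02 -2.000e-01  2.618e+02] F_case [-0.3  5.2  1.7] grip 43.3 xang rel case 89.58 z [-0.001  0.001 -1.   ] q6 -2.02
t 17.00 TCPcase [-102.3   -0.3  261.7] F_case [-0.4  5.6  3.2] grip 43.5 xang rel case 89.58 z [-0.001  0.001 -1.   ] q6 -2.02
t 17.20 TCPcase [-101.4   -0.3  261.7] F_case [-1.4  5.7  2. ] grip 43.3 xang rel case 89.58 z [-0.002  0.001 -1.   ] q6 -2.02
```

```bash
python3 -m pendant '[0,0.1,0,0,4,0,0,0,0,4]' >/dev/null; python3 h.py;python3 -m pendant '[0,0.1,0,0,4,0,0,0,0,4]' >/dev/null; python3 h.py;python3 -m pendant '[0,0.1,0,0,4,0,0,0,0,4]' >/dev/null; python3 h.py; python3 look.py s s; python3 - <<'E'
import cv2
f=cv2.imread('pics/s_side_full.png')[190:255,280:345];cv2.imwrite('pics/s2.png',cv2.resize(f,(580,580),interpolation=2))
E
```

```text
t 17.40 TCPcase [-100.9   -0.3  261.6] F_case [-6.7  3.9  5.3] grip 43.6 xang rel case 89.59 z [-0.004  0.001 -1.   ] q6 -2.02
t 17.60 TCPcase [-100.4   -0.3  261.6] F_case [-9.9  3.7  6.8] grip 43.0 xang rel case 89.60 z [-0.006  0.001 -1.   ] q6 -2.02
t 17.80 TCPcase [-99.9  -0.3 261.5] F_case [-14.5   2.7   8.9] grip 43.6 xang rel case 89.61 z [-0.008  0.001 -1.   ] q6 -2.02
```

View pics/s2.png

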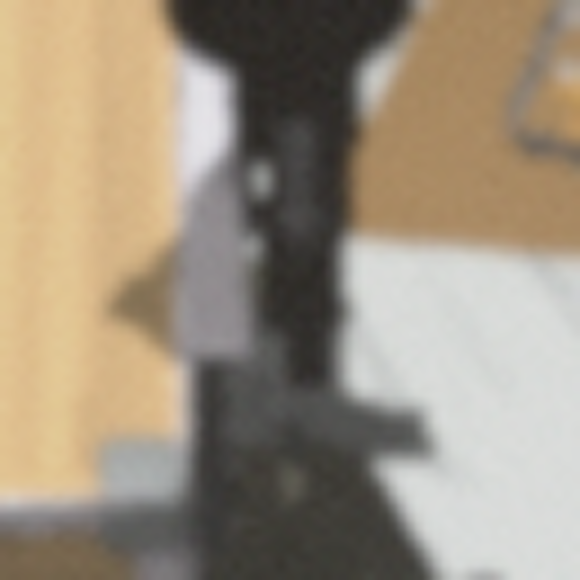

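```bash
python3 -m pendant '[0,-0.15,0,0,4,0,0,0,0,4]' >/dev/null; python3 h.py;python3 -m pendant '[0,0,-0.1,0,4]' >/dev/null; python3 h.py;python3 -m pendant '[0,0,-0.1,0,4]' >/dev/null; python3 h.py;python3 -m pendant '[0,0,-0.1,0,4]' >/dev/null; python3 h.py;python3 -m pendant '[0,0,-0.1,0,4]' >/dev/null; python3 h.py
```

```text
t 18.05 TCPcase [-100.8   -0.3  261.5] F_case [-7.2  4.   6.1] grip 43.3 xang rel case 89.59 z [-0.005  0.001 -1.   ] q6 -2.02
t 18.15 TCPcase [-100.7   -0.3  262. ] F_case [-4.5  3.2 -5. ] grip 43.4 xang rel case 89.59 z [-0.005  0.002 -1.   ] q6 -2.02
t 18.25 TCPcase [-100.7   -0.3  262.6] F_case [-2.7  2.7 -8.6] grip 43.3 xang rel case 89.59 z [-0.006  0.002 -1.   ] q6 -2.02
t 18.35 TCPcase [-100.6   -0.3  263.3] F_case [ -4.3   2.4 -10.4] grip 43.3 xang rel case 89.58 z [-0.006  0.002 -1.   ] q6 -2.02
t 18.45 TCPcase [-100.4   -0.4  264.4] F_case [-2.6  4.3 -9.8] grip 43.2 xang rel case 89.58 z [-0.005  0.002 -1.   ] q6 -2.02
```

```bash
python3 -m pendant '[0,0,-0.1,0,4]' >/dev/null; python3 h.py;python3 -m pendant '[0,0,-0.1,0,4]' >/dev/null; python3 h.py;python3 -m pendant '[0,0,-0.1,0,4]' >/dev/null; python3 h.py;python3 -m pendant '[0,0,-0.1,0,4,0,0,0,0,4]' >/dev/null; python3 h.py
```

```text
t 18.55 TCPcase [-100.    -0.4  265.8] F_case [-2.6  6.1 -8.2] grip 43.8 xang rel case 89.57 z [-0.003  0.002 -1.   ] q6 -2.02
t 18.65 TCPcase [-99.9  -0.3 267.1] F_case [-2.  6. -7.] grip 43.3 xang rel case 89.57 z [-0.003  0.002 -1.   ] q6 -2.02
t 18.75 TCPcase [-99.8  -0.4 268.2] F_case [-2.6  4.4 -7.1] grip 43.1 xang rel case 89.57 z [-0.002  0.002 -1.   ] q6 -2.02
t 18.95 TCPcase [-99.8  -0.3 269.4] F_case [-2.6  5.9 -5.8] grip 43.3 xang rel case 89.57 z [-0.002  0.002 -1.   ] q6 -2.02
```

```bash
python3 -m pendant '[0,0.2,0,0,4,0,0,0.2,0,4]' 80 >/dev/null; python3 h.py;python3 -m pendant '[0,0,0.1,0,4]' >/dev/null; python3 h.py;python3 -m pendant '[0,0,0.1,0,4]' >/dev/null; python3 h.py;python3 -m pendant '[0,0,0.1,0,4]' >/dev/null; python3 h.py;python3 -m pendant '[0,0,0.1,0,4]' >/dev/null; python3 h.py
```

```text
t 19.15 TCPcase [-97.7  -0.3 268. ] F_case [-3.5  7.   3.6] grip 41.5 xang rel case 89.57 z [-0.001  0.001 -1.   ] q6 -2.02
t 19.25 TCPcase [-97.6  -0.3 267.1] F_case [-4.5  6.9  3.9] grip 41.6 xang rel case 89.58 z [-0.001  0.001 -1.   ] q6 -2.02
t 19.35 TCPcase [-97.7  -0.3 266.2] F_case [-3.8  7.   2.3] grip 41.5 xang rel case 89.57 z [-0.     0.001 -1.   ] q6 -2.02
t 19.45 TCPcase [-97.7  -0.3 265.6] F_case [-7.3  7.4 14.2] grip 41.7 xang rel case 89.58 z [-0.     0.001 -1.   ] q6 -2.02
t 19.55 TCPcase [-97.7  -0.3 265.3] F_case [-9.6  9.2 22.2] grip 41.2 xang rel case 89.58 z [ 0.001  0.001 -1.   ] q6 -2.02
```

That is a sharp contact at z≈265.8, so the bar is resting on the keeper lip's top (bar z≈99). I'll raise it slightly, carry it in until just short of lid-lip contact, then release and check that the bar stays.

```bash
python3 -m pendant '[0,0,-0.28,0,4,0,0.07,0,0,4,0,0,0,0,4]' >/dev/null; python3 h.py; python3 look.py t0 s; python3 -m pendant '[0,0,0,0,5.6,0,0,0,0,5.6,0,0,0,0,5.6]' 40 >/dev/null; python3 h.py; python3 look.py t1 s;  python3 -m pendant '[0,-0.8,0,0,5.6,0,-1.5,0,0,5.6,0,-3,0,0,5.6,0,-4,0,0,3.8,0,-4,0,0,3.8]' >/dev/null; python3 h.py; python3 look.py t2 st; python3 - <<'E'
import cv2,numpy as np
o=[]
for n in ('t0','t1','t2'):
    f=cv2.imread(f'pics/{n}_side_full.png')[195:250,285:335];o.append(cv2.resize(f,(260,286),interpolation=2))
a=np.hstack(o)
f=cv2.imread('pics/t2_top_full.png')[230:270,310:370]; b=cv2.resize(f,(429,286),interpolation=2); b=np.hstack([b,np.zeros((286,351,3),np.uint8)])
cv2.imwrite('pics/t3.png',np.vstack([a,b]))
E
```

```text
t 19.85 TCPcase [-97.3  -0.3 266.3] F_case [-4.3  5.7 -2. ] grip 41.3 xang rel case 89.58 z [-0.003  0.001 -1.   ] q6 -2.02
t 20.20 TCPcase [-97.1  -0.9 266.7] F_case [-6.4  0.9 -0.6] grip 55.8 xang rel case 89.62 z [-0.001 -0.001 -1.   ] q6 -2.02
t 20.75 TCPcase [-2.308e+02  1.000e-01  2.670e+02] F_case [-0.2 -0.7  0.8] grip 38.1 xang rel case 89.60 z [ 0.003 -0.002 -1.   ] q6 -2.18
```

View pics/t3.png

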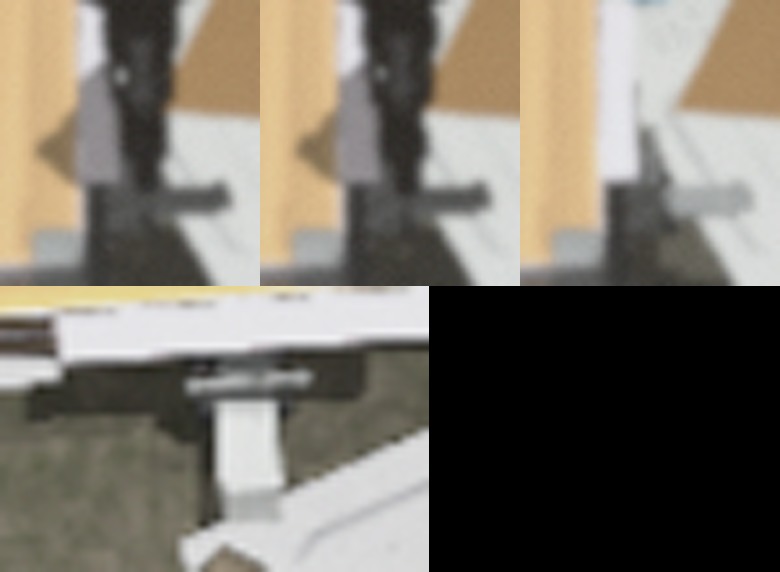

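The bar stayed put this time: in the top view it is at (336,244)–(353,243), which is x≈-92, right over the keeper's lip. Next I push both balls inward with the fingers set 38 mm apart.

```bash
python3 -m pendant '[0,4.5,0,0,3.8,0,4.5,0,0,3.8,0,3,0,0,3.8,0,0.5,0,0,3.8]' >/dev/null; python3 h.py; python3 -m pendant '[0,0.1,0,0,3.8,0,0.1,0,0,3.8]' >/dev/null; python3 h.py;  python3 -m pendant '[0,0.1,0,0,3.8,0,0.1,0,0,3.8]' >/dev/null; python3 h.py;  python3 -m pendant '[0,0.1,0,0,3.8,0,0.1,0,0,3.8]' >/dev/null; python3 h.py
```

```text
t 21.25 TCPcase [-101.8   -1.2  267. ] F_case [-0.3 -0.7 -0.2] grip 38.1 xang rel case 89.63 z [ 0.005 -0.002 -1.   ] q6 -2.02
t 21.45 TCPcase [-103.4   -0.8  266.7] F_case [ 0.1 -0.1  0.1] grip 38.2 xang rel case 89.56 z [ 0. -0. -1.] q6 -2.02
t 21.65 TCPcase [-101.2   -0.9  266.8] F_case [ 0.2  0.2 -0.7] grip 38.1 xang rel case 89.54 z [ 0. -0. -1.] q6 -2.02
t 21.85 TCPcase [-98.9  -0.8 266.6] F_case [-0.4 -0.7 -0.6] grip 38.2 xang rel case 89.56 z [-0. -0. -1.] q6 -2.02
```

```bash
python3 -m pendant '[0,0.1,0,0,3.8,0,0,0,0,3.8]' >/dev/null; python3 h.py; python3 -m pendant '[0,0.1,0,0,3.8,0,0,0,0,3.8]' >/dev/null; python3 h.py; python3 -m pendant '[0,0.05,0,0,3.8,0,0,0,0,3.8]' >/dev/null; python3 h.py; python3 look.py u s; python3 - <<'E'
import cv2
f=cv2.imread('pics/u_side_full.png')[190:255,280:345];cv2.imwrite('pics/u2.png',cv2.resize(f,(580,580),interpolation=2))
E
```

```text
t 22.05 TCPcase [-97.7  -0.8 266.4] F_case [-1.2  0.  -1. ] grip 38.1 xang rel case 89.57 z [-0.  0. -1.] q6 -2.02
t 22.25 TCPcase [-97.1  -0.7 266.3] F_case [-3.8 -0.2  1.7] grip 38.1 xang rel case 89.59 z [-0.002  0.    -1.   ] q6 -2.02
t 22.45 TCPcase [-96.9  -0.8 266.3] F_case [-7.7 -2.2  3.4] grip 37.9 xang rel case 89.61 z [-0.003  0.    -1.   ] q6 -2.02
```

View pics/u2.png

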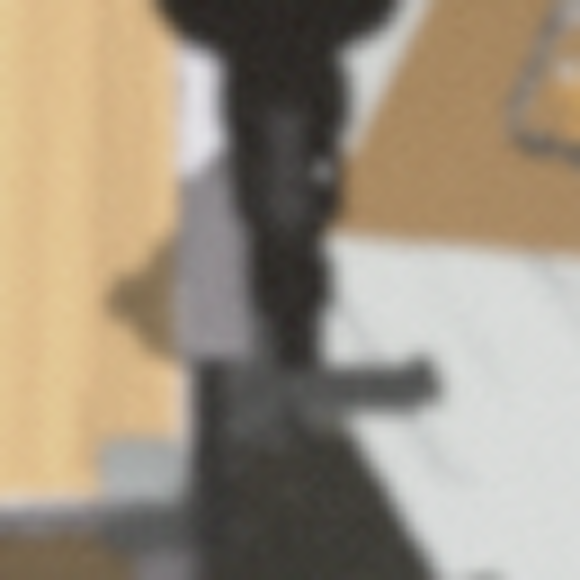

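```bash
cat > tv.py <<'E'
import sys,cv2,numpy as np,subprocess
n=sys.argv[1]
subprocess.run(['python3','look.py',n,'st'])
f=cv2.imread(f'pics/{n}_side_full.png')[195:250,285:340];a=cv2.resize(f,(400,400),interpolation=2)
f=cv2.imread(f'pics/{n}_top_full.png')[230:270,320:360]; b=cv2.resize(f,(400,400),interpolation=2)
cv2.imwrite(f'pics/{n}_z.png',np.hstack([a,b]))
E
python3 -m pendant '[0,-1.5,0,0,3.8,0,-3,0,0,3.8,0,-4,0,0,3.8,0,-4.5,0,0,3.8]' >/dev/null; python3 h.py; python3 tv.py v
```

```text
t 22.90 TCPcase [-227.     0.3  266.6] F_case [-0.2 -1.2  0.4] grip 38.0 xang rel case 89.61 z [ 0.001 -0.001 -1.   ] q6 -2.17
```

View pics/v_z.png

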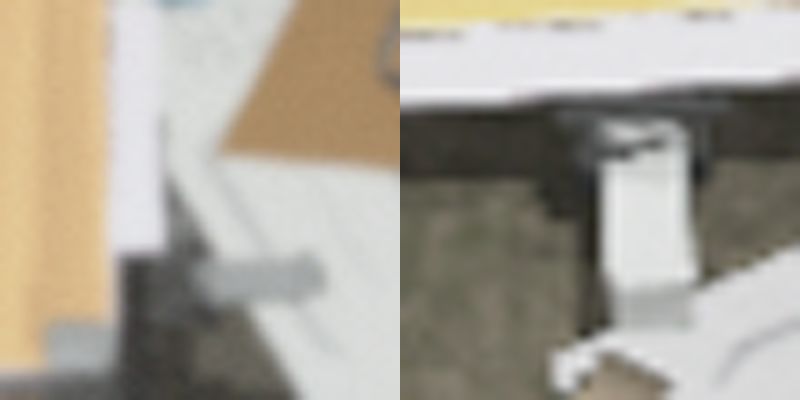

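The bar has jumped in behind the keeper's lip: top-view row is about 240.5, x≈-84.5, against the back plate. Now I press the balls down from above with the fingertips.

```bash
python3 -m pendant '[0,4.5,-0.6,0,3.8,0,4.5,-0.6,0,3.8,0,3.2,0,0,3.8,0,0.3,0,0,3.8,0,0.3,0,0,3.8,0,0,0,0,3.8]' >/dev/null; python3 h.py
```

```text
t 23.60 TCPcase [-98.5  -0.7 278.4] F_case [-0.4  0.1 -0.5] grip 38.0 xang rel case 89.57 z [-0.001  0.    -1.   ] q6 -2.02
```

```bash
python3 -m pendant '[0,0.1,0.3,0,3.8]' >/dev/null; python3 h.py;python3 -m pendant '[0,0,0.2,0,3.8]' >/dev/null; python3 h.py;python3 -m pendant '[0,0,0.1,0,3.8]' >/dev/null; python3 h.py;python3 -m pendant '[0,0,0.1,0,3.8]' >/dev/null; python3 h.py;python3 -m pendant '[0,0,0.1,0,3.8]' >/dev/null; python3 h.py;python3 -m pendant '[0,0,0.1,0,3.8]' >/dev/null; python3 h.py
```

```text
t 23.70 TCPcase [-97.8  -0.8 275.7] F_case [ 0.6 -0.   0.1] grip 38.2 xang rel case 89.54 z [ 0. -0. -1.] q6 -2.02
t 23.80 TCPcase [-97.7  -0.9 273.4] F_case [-0.3  0.   0.6] grip 38.2 xang rel case 89.54 z [-0.  0. -1.] q6 -2.02
t 23.90 TCPcase [-97.6  -0.8 272.3] F_case [-0.1  0.5  0.3] grip 37.9 xang rel case 89.55 z [-0.  0. -1.] q6 -2.02
t 24.00 TCPcase [-97.4  -0.9 271.5] F_case [0.9 0.5 0.1] grip 38.1 xang rel case 89.55 z [-0.  0. -1.] q6 -2.02
t 24.10 TCPcase [-97.3  -0.8 270.5] F_case [-1.6  0.4  1.2] grip 37.9 xang rel case 89.56 z [-0. -0. -1.] q6 -2.02
t 24.20 TCPcase [-97.3  -0.8 269.5] F_case [0.2 0.1 0.2] grip 38.3 xang rel case 89.57 z [-0.  0. -1.] q6 -2.02
```

```bash
python3 -m pendant '[0,0.04,0.1,0,3.8]' >/dev/null; python3 h.py;python3 -m pendant '[0,0,0.1,0,3.8]' >/dev/null; python3 h.py;python3 -m pendant '[0,0,0.1,0,3.8]' >/dev/null; python3 h.py;python3 -m pendant '[0,0,0.1,0,3.8]' >/dev/null; python3 h.py
```

```text
t 24.30 TCPcase [-97.1  -0.7 268.4] F_case [-5.7  0.2  2.4] grip 38.1 xang rel case 89.59 z [-0.001  0.    -1.   ] q6 -2.02
t 24.40 TCPcase [-97.1  -0.7 267.4] F_case [-5.   1.1  3.3] grip 38.2 xang rel case 89.59 z [-0.002  0.    -1.   ] q6 -2.02
t 24.50 TCPcase [-97.1  -0.7 266.5] F_case [-6.3  0.6  5.5] grip 38.2 xang rel case 89.59 z [-0.001  0.    -1.   ] q6 -2.02
t 24.60 TCPcase [-97.2  -0.7 265.5] F_case [-6.1  0.6  4.2] grip 38.2 xang rel case 89.58 z [-0.002  0.    -1.   ] q6 -2.02
```

```bash
python3 -m pendant '[0,-1.5,0,0,3.8,0,-3,0,0,3.8,0,-4,0,0,5,0,-4.5,-2,8.5,8.5]' >/dev/null; python3 h.py; python3 tv.py w; python3 - <<'E'
import cv2,numpy as np
a=cv2.imread('pics/d_side_full.png',0).astype(np.float32);b=cv2.imread('pics/w_side_full.png',0).astype(np.float32)
print(cv2.phaseCorrelate(a[180:262,242:300].copy(),b[180:262,242:300].copy(),cv2.createHanningWindow((58,82),cv2.CV_32F)))
E
```

```text
t 25.00 TCPcase [-227.8    0.3  284.4] F_case [ 0.1 -1.3  2.1] grip 62.9 xang rel case 80.99 z [-0.002  0.001 -1.   ] q6 -2.02
((-0.039091238033854836, -0.014720691372701822), 1.0525865851508247)
```

View pics/w_z.png

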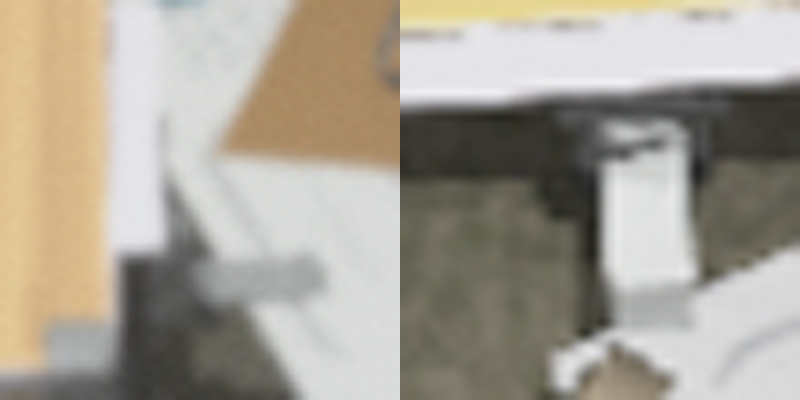

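The lid is still shut (0.04 px shift). With the lever near 1.55 rad, the geometry puts the bar at about z 97, inside the groove. I'll turn the open jaws along x to press the lever with the inner finger.

```bash
python3 -m pendant '[0,0,0,8.5,8.5,0,0,0,8.5,8.5,0,0,0,8.5,8.5,0,0,0,8.5,8.5,0,0,0,8.5,8.5,0,0,0,8.5,8.5,0,0,0,8.5,8.5,0,0,0,8.5,8.5]' >/dev/null;python3 -m pendant '[0,0,0,8.5,8.5,0,0,0,4.5,8.5,2.5,0,1.5,0,8.5,2.5,0,1.0,0,8.5]' >/dev/null; python3 h.py; python3 look.py x s;  python3 - <<'E'
import cv2
f=cv2.imread('pics/x_side_full.png')[170:260,270:390];cv2.imwrite('pics/x2.png',cv2.resize(f,(800,600),interpolation=2))
E
```

```text
t 26.30 TCPcase [-1.756e+02  1.000e-01  2.601e+02] F_case [ 0.  -0.4  1.4] grip 84.9 xang rel case 0.05 z [ 0.002 -0.001 -1.   ] q6 -0.54
```

View pics/x2.png

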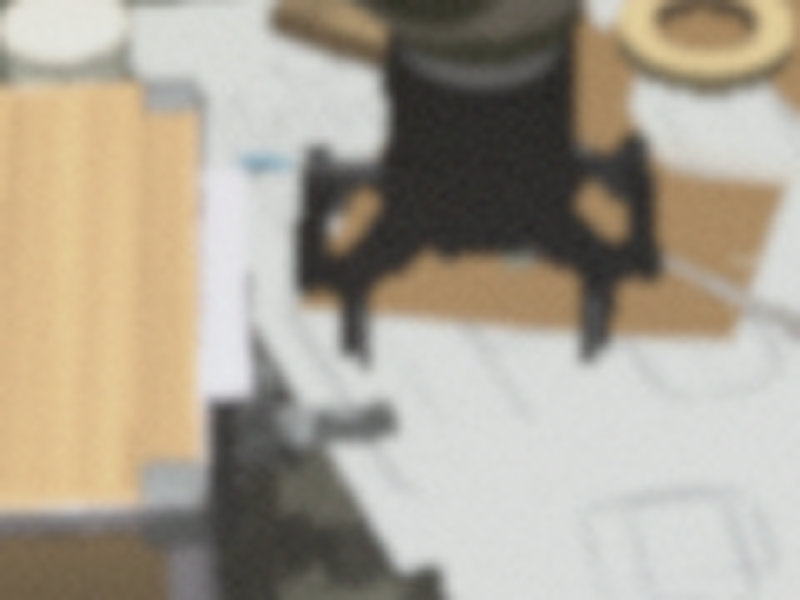

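```bash
python3 -m pendant '[-0.6,0,1.2,0,8.5,-0.6,0,1.2,0,8.5,0,0,0.5,0,8.5]' >/dev/null; python3 h.py; python3 -m pendant '[0,0,0.5,0,8.5,0,0,0.5,0,8.5]' >/dev/null; python3 h.py; python3 look.py y s;  python3 - <<'E'
import cv2
f=cv2.imread('pics/y_side_full.png')[170:260,270:390];cv2.imwrite('pics/y2.png',cv2.resize(f,(800,600),interpolation=2))
E
```

```text
t 26.65 TCPcase [-1.888e+02  2.000e-01  2.307e+02] F_case [0.9 0.4 0.4] grip 85.2 xang rel case 0.08 z [-0.001  0.001 -1.   ] q6 -0.55
t 26.85 TCPcase [-188.3    0.   221.5] F_case [-0.3 -0.8  1.4] grip 84.9 xang rel case 0.08 z [ 0.001 -0.001 -1.   ] q6 -0.55
```

View pics/y2.png

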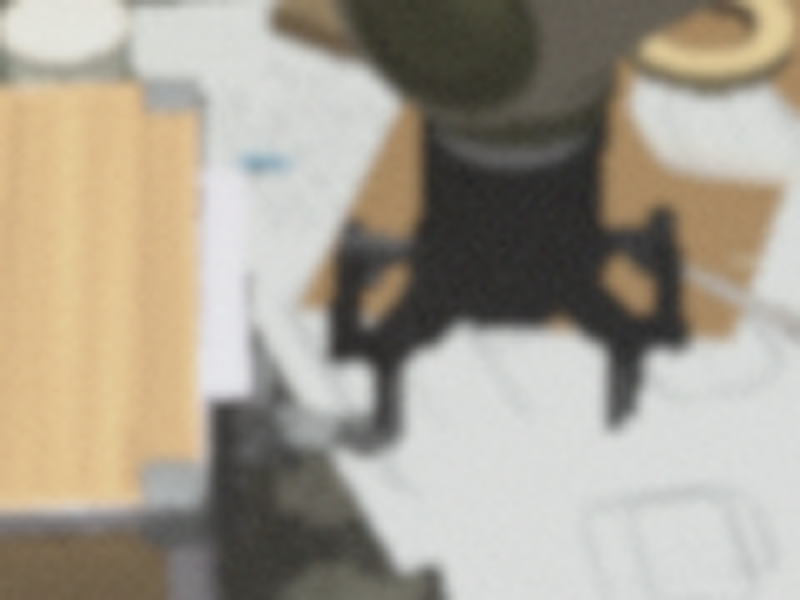

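```bash
python3 -m pendant '[0.1,0,0.4,0,8.5,0.1,0,0.4,0,8.5]' >/dev/null; python3 h.py; python3 -m pendant '[0.1,0,0.3,0,8.5]' >/dev/null; python3 h.py; python3 -m pendant '[0,0,0.2,0,8.5,0,0,0,0,8.5]' >/dev/null; python3 h.py;python3 look.py z s;  python3 - <<'E'
import cv2
f=cv2.imread('pics/z_side_full.png')[190:250,280:340];cv2.imwrite('pics/z2.png',cv2.resize(f,(600,600),interpolation=2))
E
```

```text
t 27.10 TCPcase [-1.866e+02  2.000e-01  2.135e+02] F_case [-1.  -0.   0.8] grip 85.1 xang rel case 0.07 z [ 0.001 -0.    -1.   ] q6 -0.55
t 27.20 TCPcase [-1.856e+02  2.000e-01  2.103e+02] F_case [-1.4 -0.3  1.4] grip 85.2 xang rel case 0.07 z [ 0. -0. -1.] q6 -0.55
t 27.40 TCPcase [-1.857e+02  2.000e-01  2.084e+02] F_case [0.6 0.5 0.1] grip 84.8 xang rel case 0.07 z [ 0.  0. -1.] q6 -0.55
```

View pics/z2.png

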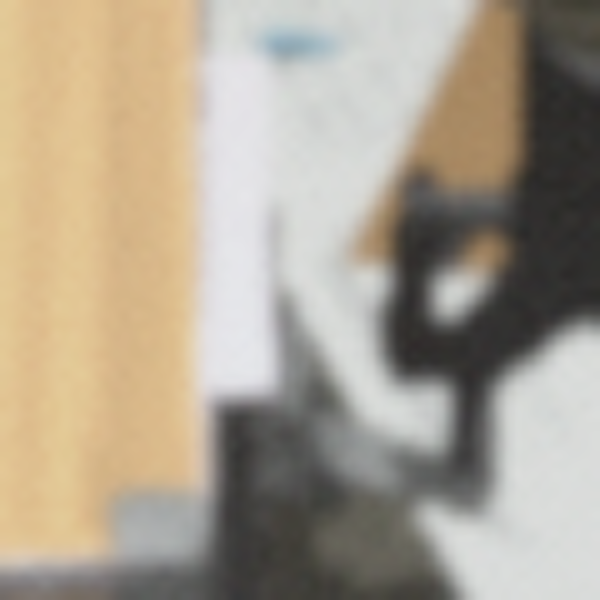

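```bash
python3 tv.py A
```

```text
(no output)
```

View pics/A_z.png

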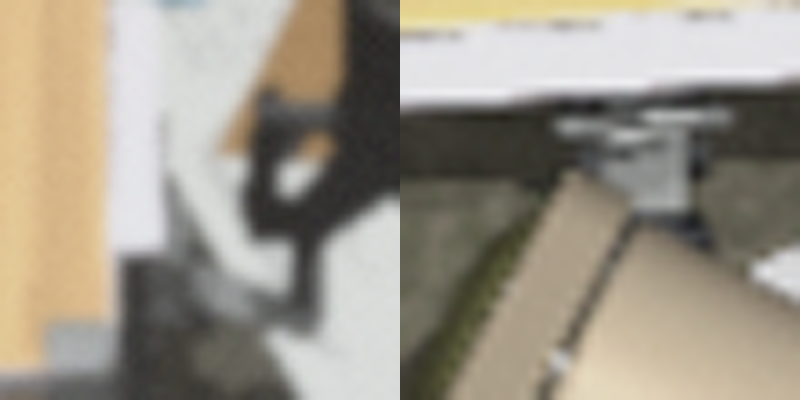

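The bar is now at top row about 242.6/241.5 (predicted 242.0/240.9 for the seat), so it is in the groove against its front wall. With the lever near 1.1 rad the geometry gives bar z≈95. I'll press on and watch for the force to rise as the loop tightens.

```bash
python3 -m pendant '[0,0,0,0,8.5,0.15,0,0.2,0,8.5]' >/dev/null; python3 h.py; python3 -m pendant '[0.1,0,0.2,0,8.5]' >/dev/null; python3 h.py; python3 -m pendant '[0.1,0,0.2,0,8.5]' >/dev/null; python3 h.py; python3 -m pendant '[0.1,0,0.2,0,8.5]' >/dev/null; python3 h.py;python3 -m pendant '[0.1,0,0.2,0,8.5]' >/dev/null; python3 h.py; python3 tv.py B
```

```text
t 27.75 TCPcase [-184.4    0.3  206.6] F_case [-0.4 -0.8  2. ] grip 84.9 xang rel case 0.07 z [ 0. -0. -1.] q6 -0.55
t 27.85 TCPcase [-1.833e+02  2.000e-01  2.044e+02] F_case [-1.7  0.1  1.2] grip 85.2 xang rel case 0.07 z [-0.  0. -1.] q6 -0.54
t 27.95 TCPcase [-1.823e+02  2.000e-01  2.023e+02] F_case [-2.2  0.5  0.8] grip 85.1 xang rel case 0.07 z [-0.  0. -1.] q6 -0.54
t 28.05 TCPcase [-1.813e+02  2.000e-01  2.003e+02] F_case [-2.4 -0.3  2.1] grip 85.2 xang rel case 0.07 z [-0.  0. -1.] q6 -0.54
t 28.15 TCPcase [-180.3    0.3  198.3] F_case [-2.5  0.1  2. ] grip 84.9 xang rel case 0.07 z [-0.  0. -1.] q6 -0.54
```

View pics/B_z.png

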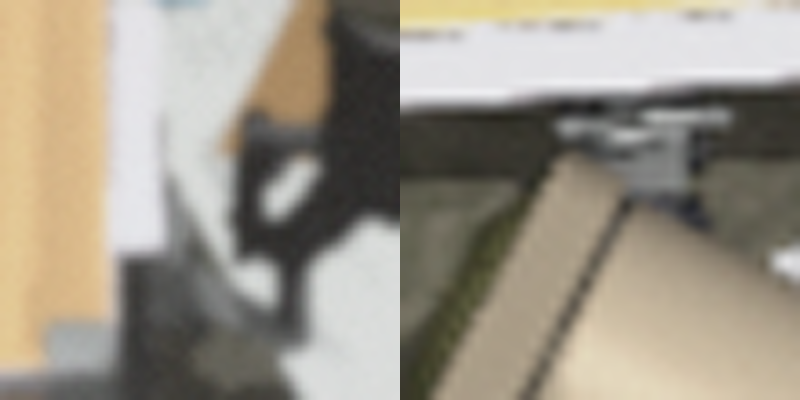

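The bar stays put while the lever turns, so it is captured and pulling. Continuing to press.

```bash
python3 -m pendant '[0.2,0,0.3,0,8.5,0.2,0,0.3,0,8.5]' >/dev/null; python3 h.py; python3 -m pendant '[0.2,0,0.3,0,8.5,0.2,0,0.3,0,8.5]' >/dev/null; python3 h.py; python3 -m pendant '[0.2,0,0.3,0,8.5,0.2,0,0.3,0,8.5]' >/dev/null; python3 h.py;python3 look.py C s;  python3 - <<'E'
import cv2
f=cv2.imread('pics/C_side_full.png')[195:265,280:350];cv2.imwrite('pics/C2.png',cv2.resize(f,(600,600),interpolation=2))
E
```

```text
t 28.45 TCPcase [-176.2    0.3  192.3] F_case [-1.6 -0.2  2.6] grip 85.1 xang rel case 0.07 z [-0.  0. -1.] q6 -0.54
t 28.65 TCPcase [-1.718e+02  1.000e-01  1.864e+02] F_case [-0.1  0.8  3.7] grip 85.0 xang rel case 0.06 z [ 0.001 -0.    -1.   ] q6 -0.53
t 28.85 TCPcase [-168.     0.2  180.3] F_case [-0.9 -0.2  3.2] grip 84.7 xang rel case 0.07 z [ 0.001 -0.    -1.   ] q6 -0.53
```

View pics/C2.png

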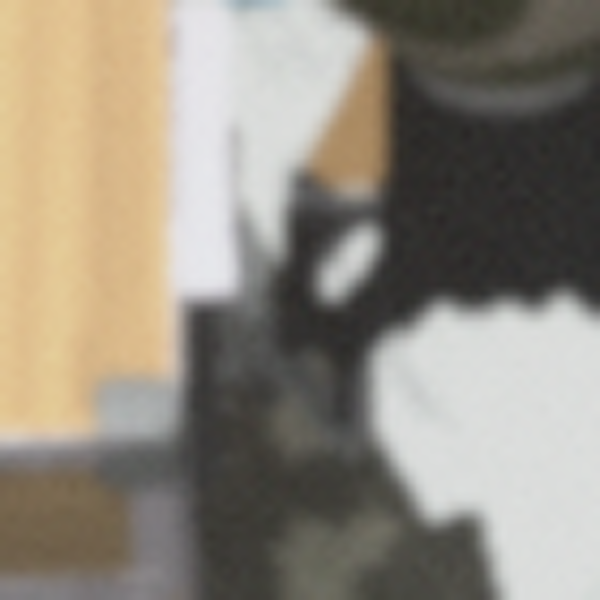

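```bash
python3 -m pendant '[-0.1,0,0.4,0,8.5,0,0,0.4,0,8.5]' >/dev/null; python3 h.py; python3 -m pendant '[0,0,0.4,0,8.5,0,0,0.2,0,8.5]' >/dev/null; python3 h.py; python3 -m pendant '[0.2,0,0,0,8.5,0.2,0,0,0,8.5]' >/dev/null; python3 h.py;python3 look.py D s;  python3 - <<'E'
import cv2
f=cv2.imread('pics/D_side_full.png')[195:265,280:350];f=cv2.convertScaleAbs(f,alpha=1.5,beta=20);cv2.imwrite('pics/D2.png',cv2.resize(f,(600,600),interpolation=2))
E
```

```text
t 29.10 TCPcase [-169.6    0.3  172.2] F_case [-5.8 -0.8  6.9] grip 84.8 xang rel case 0.07 z [-0.  0. -1.] q6 -0.53
t 29.30 TCPcase [-170.1    0.5  165.9] F_case [-4.9 -0.2  3.7] grip 85.1 xang rel case 0.07 z [-0.003  0.001 -1.   ] q6 -0.53
t 29.50 TCPcase [-167.7    1.1  165.4] F_case [-23.9  -3.2   4.3] grip 85.2 xang rel case 0.08 z [-0.01   0.004 -1.   ] q6 -0.52
```

View pics/D2.png

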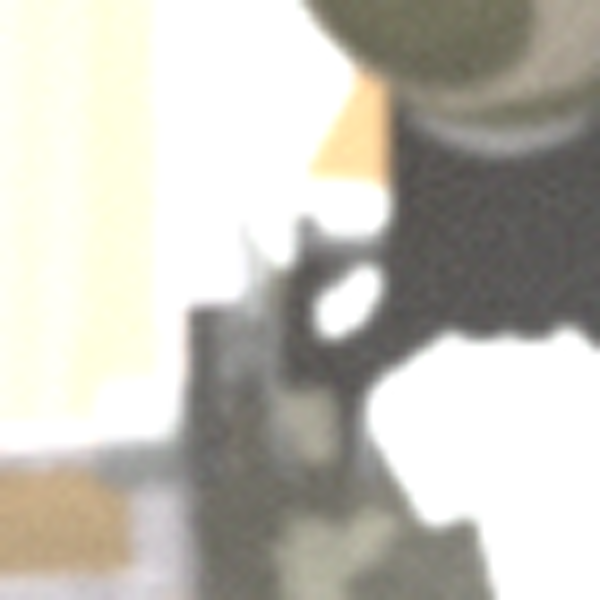

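```bash
python3 -m pendant '[-0.8,0,0,0,8.5,-3,0,0,0,8.5,-4,0,0,0,8.5,-4,0,0,0,8.5]' >/dev/null; python3 h.py; python3 tv.py E; python3 - <<'E'
import cv2
f=cv2.imread('pics/E_side_full.png')[205:265,290:350];f=cv2.convertScaleAbs(f,alpha=1.4,beta=20);cv2.imwrite('pics/E2.png',cv2.resize(f,(600,600),interpolation=2))
from h import *
p=np.array(json.load(open('case.json')))
for th in (0,.2,.4,.6):
  s,c=np.sin(th),np.cos(th)
  for r in (10,36,54):
    for y in (12,-12):
      P=(-89-r*s-7*c,y,62-r*c+7*s); u=proj('side',world(p,P))+p[4:6]; print(th,r,y,((u-[290,205])*10).round(0))
E
```

```text
t 29.95 TCPcase [-284.6    0.5  166.5] F_case [-0.1 -1.  -0.1] grip 84.9 xang rel case 0.13 z [ 0.001 -0.001 -1.   ] q6 -0.71
0 10 12 [228. 344.]
0 10 -12 [225. 286.]
0 36 12 [231. 410.]
0 36 -12 [228. 352.]
0 54 12 [233. 455.]
0 54 -12 [230. 397.]
0.2 10 12 [234. 340.]
0.2 10 -12 [232. 281.]
0.2 36 12 [255. 404.]
0.2 36 -12 [252. 346.]
0.2 54 12 [269. 448.]
0.2 54 -12 [266. 389.]
0.4 10 12 [239. 334.]
0.4 10 -12 [237. 276.]
0.4 36 12 [278. 394.]
0.4 36 -12 [275. 336.]
0.4 54 12 [304. 435.]
0.4 54 -12 [300. 377.]
0.6 10 12 [243. 329.]
0.6 10 -12 [240. 270.]
0.6 36 12 [297. 382.]
0.6 36 -12 [294. 323.]
0.6 54 12 [334. 418.]
0.6 54 -12 [330. 359.]
```

View pics/E2.png

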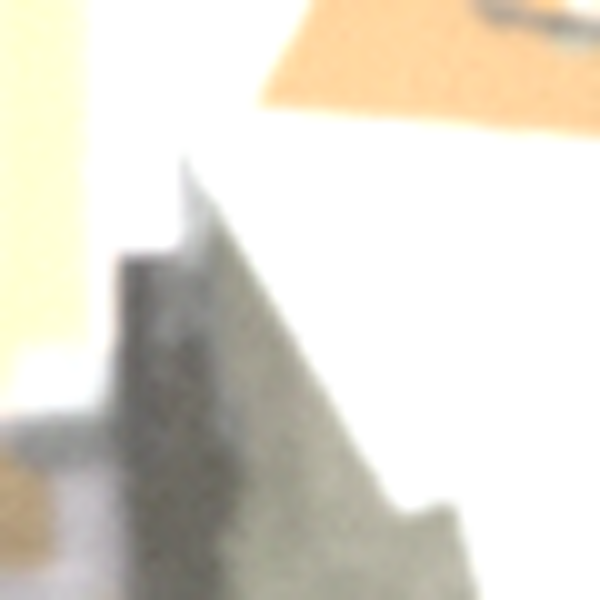

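View pics/E_z.png

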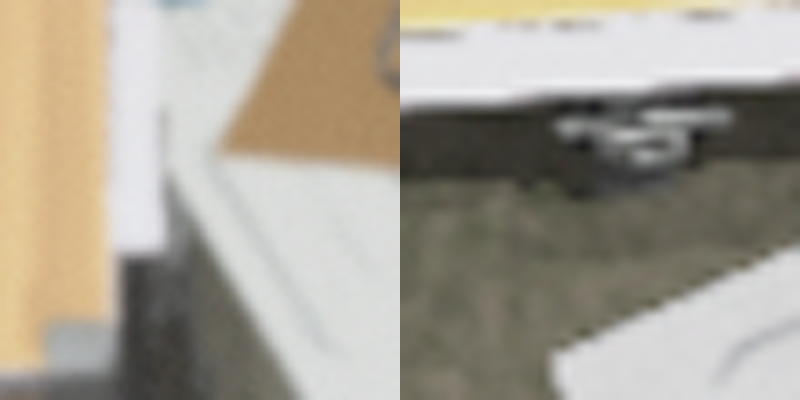

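```bash
python3 - <<'E'
from h import *
import cv2
p=np.array(json.load(open('case.json')))
for P in [(-96,0,8),(-100,0,8),(-104,0,8),(-86,22,95),(-86,-22,95),(-93,0,96)]:
    u=proj('top',world(p,P))+p[6:8]; print(P,u.round(1),((u-[325,235])*25).round(0))
f=cv2.imread('pics/E_top_full.png')[235:257,325:357];f=cv2.convertScaleAbs(f,alpha=1.7,beta=20);cv2.imwrite('pics/E3.png',cv2.resize(f,(800,550),interpolation=2))
E
```

```text
(-96, 0, 8) [343.4 248.1] [459. 327.]
(-100, 0, 8) [343.5 249.5] [462. 362.]
(-104, 0, 8) [343.6 250.9] [465. 397.]
(-86, 22, 95) [336.1 242.1] [279. 177.]
(-86, -22, 95) [352.5 240.9] [687. 147.]
(-93, 0, 96) [344.5 244. ] [488. 226.]
```

View pics/E3.png

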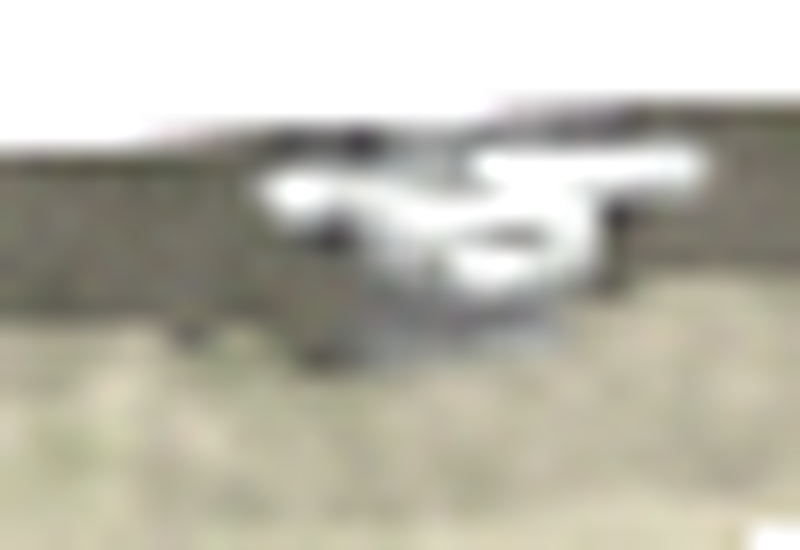

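```bash
python3 - <<'E'
import cv2,numpy as np
a=cv2.imread('pics/d_side_full.png',0).astype(np.float32);b=cv2.imread('pics/E_side_full.png',0).astype(np.float32)
print(cv2.phaseCorrelate(a[180:262,242:300].copy(),b[180:262,242:300].copy(),cv2.createHanningWindow((58,82),cv2.CV_32F)))
from cell import manip
s=manip.read_state();print(s['time'],s['force'])
print(manip.hand_in())
E
```

```text
((0.04596596499031236, -0.0671509099473866), 1.0301991886562771)
30.05 [ 0.22675667  0.36666118 -0.17231179]
the job is handed in; nothing more can be done
None
```

The tool case is packed and I handed the job in at 30.05 s. The lid is down, the loop's bar is in the keeper's groove, and the lever is flat and holding by itself. The hand-in gives no verdict, so this rests on my own checks.

**How it was done:**
- I pressed the lid shut along its arc.
- I pinched the bar and carried it up over the keeper's lip.
- The lid's lifting lip stopped the fingers before the bar reached the groove, so I released it and pushed the two ball ends in from the front.
- I pressed the lever down with the back of the open gripper's inner finger until it went past centre.

**Last checks:**
- **Lid:** it has shifted less than 0.1 pixel in the side view since it was pressed home.
- **Bar:** it sits about 1 to 1.5 mm in front of the seat point, against the groove's front wall and inside the 3 mm limit. It did not move while the lever tightened.
- **Lever:** both views match a lever angle of 0 after I backed off.
- **Robot:** it stands well clear, with no force on the tool.
- **Other things on the desk:** I did not go near them and saw nothing move, but I did not measure their positions.

**What failed or disagreed:**
- The first pinch slid off the balls.
- After the first release, the bar was about 9 mm from where I expected it.
- I first mistook two contacts with the lid's lip for the keeper, which cost some time.
- Pressing the bar down with the fingertips made no contact.
- I could not measure the bar's height directly. It comes from the latch geometry and from the bar staying caught under tension.

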